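# Register the specimen pots on the reader carousel

## Task

Register the red-lidded specimen pots: stand every one upright in a well of the white carousel and, without turning the carousel beforehand, press the green start button fully down and let it go. Then turn the carousel by its black knob one full turn counter-clockwise (seen from above), right up to its stop, and, with all the pots still on it, press the yellow store button fully down and let it go. Finally stand all the red-lidded pots upright in the green tray, and leave the blue-lidded pot and everything else on the bench where it is.

Things in the scene. Friction and masses are not known exactly. Their poses are not given: they have to be found in the camera images.
- pot1: squat specimen pot with a red screw lid, may be absent: upright cylinder 55 mm high, about 140 g, heavy in the base; cream body 62 mm across up to 35 mm, then the red lid, 66 mm across, from 35 to 55 mm. Origin: centre of the underside, z up along the pot
- pot2: squat specimen pot with a red screw lid, may be absent: upright cylinder 55 mm high, about 140 g, heavy in the base; cream body 62 mm across up to 35 mm, then the red lid, 66 mm across, from 35 to 55 mm. Origin: centre of the underside, z up along the pot
- pot3: squat specimen pot with a red screw lid, may be absent: upright cylinder 55 mm high, about 140 g, heavy in the base; cream body 62 mm across up to 35 mm, then the red lid, 66 mm across, from 35 to 55 mm. Origin: centre of the underside, z up along the pot
- pot4: squat specimen pot with a red screw lid, may be absent: upright cylinder 55 mm high, about 140 g, heavy in the base; cream body 62 mm across up to 35 mm, then the red lid, 66 mm across, from 35 to 55 mm. Origin: centre of the underside, z up along the pot
- carousel_center (a point): on the turning axis of the white carousel disc (260 mm across, hand-turned, axis vertical), on its top face, about 30 mm above the bench. Around it at 85 mm radius, a quarter turn apart: the crank knob and three wells. The disc stays where it is left (light friction, about 0.1 N m). A white reader tower 123 mm high stands beyond the disc, its face 150 mm from the axis on the +x side
- carousel (a joint): carousel angle in rad, growing counter-clockwise seen from above; it runs between stops at 0 and 6.8. It starts between 0 and 0.5, so a full turn counter-clockwise brings it close to or against the far stop
- knob (a point): point on the axis of the black crank knob that stands at the carousel's rim, 85 mm from its axis. The knob is an upright cylinder 26 mm across and 50 mm high that spins freely on a steel pin, from 110 to 160 mm above the bench; this point is 20 mm below its top. It overtops the lids of pots in the wells (85 mm above the bench)
- well1 (a point): a round well on the carousel: blue ring 74 mm inside, 8 mm high, 3 mm wall; this point is the centre of its floor, 30 mm above the bench, a quarter turn counter-clockwise from the knob. It moves with the carousel
- well2 (a point): like well1, half a turn from the knob
- well3 (a point): like well1, a quarter turn clockwise from the knob
- start (a joint): green start button, spring-returned, pressed straight down: 0 is up, 0.008 m fully down, about 4 N at the bottom; reads in m
- start_top (a point): centre of the top face of the green start button (38 mm across), which stands in its black housing on a grey box 85 x 75 x 45 mm fixed to the bench
- store (a joint): yellow store button, spring-returned, pressed straight down: 0 is up, 0.008 m fully down, about 4 N at the bottom; reads in m
- store_top (a point): centre of the top face of the yellow store button, the same make and box as the green one; the two boxes may have changed places
- tray: green finished tray fixed to the bench, 130 mm (its x) by 260 mm (its y), walls 4 mm thick and 12 mm high, floor about 4 mm above the bench, open top. Origin: centre of the underside. Other fixed bench equipment, up to 210 mm high, stands only at the far edge (x above 0.75) and the sides (y beyond 0.48 and -0.5)
- blue_pot: specimen pot with a blue lid, the same shape and size as the red ones; not part of this job, leave it alone. Origin: centre of the underside
- tube_rack: black rack full of red-capped tubes, 98 x 142 mm, 98 mm high; leave it alone. Origin: centre of the underside
- marker: grey marker pen with black cap lying on the bench, 135 mm long, 19 mm thick, along its x; leave it alone. Origin: about the middle, on the bench
Things that resemble listed ones, but are neither listed nor needed, are in the scene too. Leave any turquoise look-alike of the pot3 alone.

How it is judged:
By the outcome, as a careful person would: the job done as asked, in the order asked, and still so for the second after the job is handed in, with the robot touching nothing.
Of pot1, pot2, pot3, pot4 only 2 to 3 are there at a start; the rules pass over those that are not, and their reading is None.
At some moment in a run one of pot1, pot2, pot3, pot4 may be knocked a few centimetres aside while the robot is not near it.
It also fails if it takes over 210 s, if anything falls off the work surface, if the arm or the gripper's body presses on something with over 40 N, if the wrist force passes 120 N, or if a joint passes its speed limit or range.

## Robot

A 7-joint arm with a two-finger parallel gripper is mounted at the origin on the work surface. World frame = base frame: x ahead of the robot, y to its left, z up, the work surface at z = 0. Lengths are in m, angles in rad, forces in N, time in s.
With the tool pointing down it reaches from about 0.4 to 0.85 m from the base axis. Payload 10.4 kg.
Tool frame: the origin (TCP) lies at the very end of the fingers, on their centre line; the grasp point (between the pads) lies 19 mm behind it; z points along the fingers, y is the line along which they close (so a half turn about z gives the same grasp; the last joint's range is limited). The gripper opens to 87 mm and grips with 3 to 60 N. Pads are 19 mm wide; open, the fingers measure 117 mm over their backs; the gripper's body (75 mm by 190 mm) begins 51 mm behind the grasp point.
Start: joints at [1.219, 0.332, -0.065, 1.46, 0.022, 1.35, -0.088], TCP at [0.202, -0.592, 0.223] pointing down, gripper open.
Joint ranges: [-2.6, 2.6], [-0.5, 2.12], [-1.47, 1.34], [0.16, 2.42], [-1.27, 4.41], [0.06, 2.06], [-2.6, 2.6]. Speed limits (rad/s): [2.22, 2.22, 2.79, 2.79, 3.14, 3.14, 3.14].

## Interface

Orientations are given as a unit quaternion [x, y, z, w].
In Python, from bench import * gives the robot as it stands.
- The arm moves only by the tool carry_out, never from a script. Its argument "deltas" is a list of rows, each an object with "hand": the finger opening in mm, from 0 to 87; "dp": the shift along the tool's x, y, z each as a share of 250 mm, from -1 to 1, a list of three; "spin": the turn about the tool's z as a share of pi rad, from -1 to 1. In form: [{"hand": hand, "dp": [dx, dy, dz], "spin": spin}, ...]. A call has 1 to 20 rows; each row is the pose to reach, as a shift and turn from the pose commanded when the call began, along the tool's axes at that moment, turning the shorter way round; what a row does not reach only later rows make up. A row lasts 1/10 s, in which the tool goes at most 50 mm and 8.59 degrees, less where a joint would pass 70% of its speed; a pose out of reach is approached as far as the arm can. A call with a number of a shift or a turn outside -1 to 1 is refused whole. A call with a gripper value outside its range is refused whole. The fingers move at their own pace and stop on an object; "force" is the grip in N (left out, the last holds). Time passes only in rows, so rows that repeat a pose let the fingers close. It gives the time, the measured TCP pose, the force, the opening and the grip force at its end, in the units of the state.
- read_state(): the state, without advancing time (a new reading comes with each control period).
- camera(name): name is "scene" or "top" or "wrist"; returns the picture (420x560x3 uint8, red, green, blue); there is no depth.
- get_calibration(name): a dict with "fx", "fy", "cx", "cy" (pixels), "k1" (the pictures are not rectified: a ray, as slopes to the right and down, at radius r is drawn at 1 + k1 r^2 times it, then the intrinsics apply), "R" (3x3) and "t" (3): a world point X has camera coordinates R X + t; the wrist camera has in their place "mount" (4x4, takes a point from camera to tool coordinates, whose origin is the TCP and whose axes are the flange's). Camera axes: x right, y down, z forward; pixel columns grow to the right and rows downward; lengths in m; the calibration is good to about 2 mm. A picture is of the moment at which its call begins: read the wrist's pose just before it. get_calibration takes no time and is no camera call.
- close_job(): hands the job in; it is judged then, once.
The state is a dict: "time": time; "joint_positions": joint angles; "joint_vel": joint speeds; "joint_torque": joint torques, N m; "ee_pos": TCP position; "eef_rot": TCP orientation; "ft_force": force on the tool from outside, world axes, zero at the start; "torque": the same for the moment, N m; "width": finger opening in m; "grip_force": force on a finger pad.
Only numpy, scipy, OpenCV 4.12 (cv2) and the standard library are available. Lean on these libraries where they do the work, as an engineer would, in place of code of your own. Each camera call takes 0.05 s, during which the arm holds its last target. There are 200 camera calls.

## Working session

There is one attempt and no reset: what is moved stays moved. The work goes in short steps, Python scripts to look and compute and a tool call to move; the robot and the scene stay as the last step left them, time stands still between calls to the robot, and variables do not carry over. Pictures are saved under pics/ and viewed, at most 14 in all, crops included, and the job is handed in when it is done.

Besides the shell and the picture viewer there is one more tool, called as name(argument=value, ...), one argument or row to a line, values as JSON. carry_out: Moves the arm, as the interface text tells. Its arguments: {"type":"object","properties":{"deltas":{"type":"array","items":{"type":"object","properties":{"hand":{"type":"number"},"dp":{"type":"array","items":{"type":"number","minimum":-1,"maximum":1}},"spin":{"type":"number","minimum":-1,"maximum":1}}}},"force":{"type":"number"}},"required":["deltas"]}

```bash
mkdir -p pics; ls
python3 - <<'E'
from bench import *
import cv2
s=read_state()
print({k:s[k] for k in s})
for n in("scene","top"):
    cv2.imwrite(f"pics/{n}0.png",camera(n)[:,:,::-1]); print(n,get_calibration(n))
print(get_calibration("wrist"))
E
```

```text
pics
{'time': 0.0, 'joint_positions': array([ 1.21939177,  0.33288149, -0.06466835,  1.4609716 ,  0.02159948,
        1.34991002, -0.08851276]), 'joint_vel': array([-5.36650262e-06,  4.68527581e-04,  1.82722565e-03,  8.44602928e-05,
       -2.87100843e-07,  1.55027712e-03, -6.97510102e-04]), 'joint_torque': array([-2.04824655e-04, -6.23257613e+01,  2.50221498e-02, -3.89909649e+01,
       -6.12541381e-02,  3.96055926e-02,  1.36815129e-04]), 'ee_pos': array([ 0.20166422, -0.59114273,  0.22173341]), 'eef_rot': array([ 9.86517820e-01,  1.63652211e-01, -1.59881886e-04, -7.20076277e-04]), 'ft_force': array([ 0.21461858, -0.52310538, -0.37517752]), 'torque': array([-0.00457785,  0.00633067,  0.03256237]), 'grip_force': 0.0, 'width': 0.08719259831779669}
scene {'fx': 475.6987990149601, 'fy': 475.6987990149601, 'cx': 280.6384293352842, 'cy': 204.62380530799211, 'k1': -0.11447086335011988, 'R': array([[ 0.29538016,  0.95534057, -0.00865782],
       [ 0.65442335, -0.20892574, -0.72669121],
       [-0.69604643,  0.20898429, -0.6869097 ]]), 't': array([-0.11877155, -0.28888297,  1.93163852])}
top {'fx': 448.0269332238467, 'fy': 448.0269332238467, 'cx': 272.0651231875115, 'cy': 209.11392356532065, 'k1': -0.04651420256326942, 'R': array([[-0.02329562, -0.99968608, -0.00922208],
       [-0.99320578,  0.02419467, -0.11382839],
       [ 0.11401578,  0.00650772, -0.99345762]]), 't': array([-0.0285938 ,  0.57741079,  1.20959963])}
{'fx': 289.6730866796414, 'fy': 289.6730866796414, 'cx': 280.4739915642729, 'cy': 212.02248262633006, 'k1': -0.061306051498044724, 'mount': array([[ 2.19391889e-04, -9.52341313e-01, -3.05034382e-01,
         8.48690177e-02],
       [ 9.99999974e-01,  1.87938713e-04,  1.32477140e-04,
         5.18178916e-04],
       [-6.88356841e-05, -3.05034403e-01,  9.52341330e-01,
        -1.62895110e-01],
       [ 0.00000000e+00,  0.00000000e+00,  0.00000000e+00,
         1.00000000e+00]])}
```

View pics/top0.png

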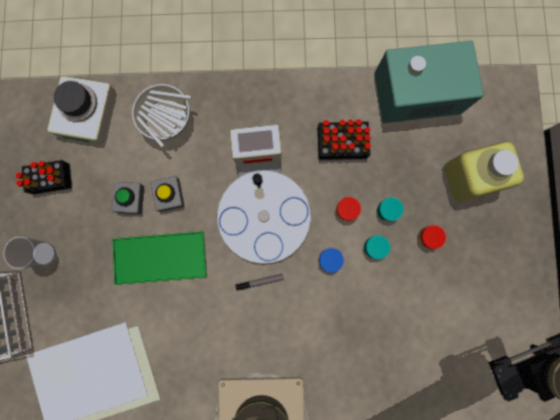

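View pics/scene0.png

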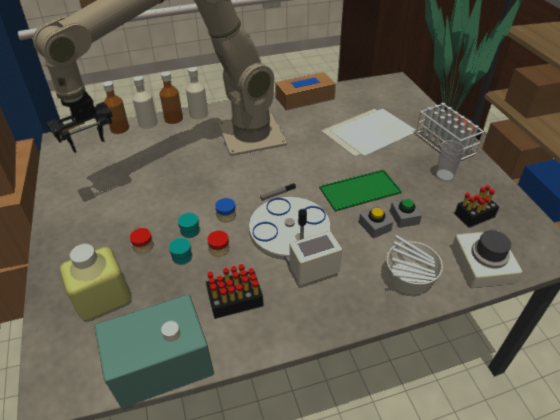

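The top view shows red lids at (348,209) and (433,237). Turquoise look-alikes are at (391,210) and (377,248), and the blue pot is at (331,261). The carousel is at about (264,216), with the knob at (258,180) by the tower. The green button is at (124,197), yellow at (165,193), and the tray at (160,258). The red caps at (345,135) and (45,175) belong to racks.

```bash
cat > h.py <<'E'
from bench import *
import cv2, numpy as np
from scipy.spatial.transform import Rotation as Ro
def cam(name):
    c=get_calibration(name)
    if name=="wrist":
        s=read_state(); T=np.eye(4); T[:3,:3]=Ro.from_quat(s["eef_rot"]).as_matrix(); T[:3,3]=s["ee_pos"]
        M=T@c["mount"]; R=M[:3,:3].T; t=-R@M[:3,3]
    else: R,t=np.array(c["R"]),np.array(c["t"])
    return c,R,t
def ray(C,uv):
    c,R,t=C; d=(np.array(uv,float)-[c["cx"],c["cy"]])/[c["fx"],c["fy"]]; p=d.copy()
    for _ in range(20): p=d/(1+c["k1"]*(p@p))
    return -R.T@t, R.T@np.r_[p,1]
def onz(C,uv,z):
    o,d=ray(C,uv); return (o+d*(z-o[2])/d[2]).round(4)
def tri(C1,u1,C2,u2):
    o1,d1=ray(C1,u1);o2,d2=ray(C2,u2)
    k=np.linalg.lstsq(np.c_[d1,-d2],o2-o1,rcond=None)[0]
    a,b=o1+d1*k[0],o2+d2*k[1]; return ((a+b)/2).round(4),np.linalg.norm(a-b).round(4)
HSV=dict(red=[(0,150,110),(8,255,255)],teal=[(83,120,70),(97,255,255)],blue=[(103,120,60),(125,255,255)],
 green=[(50,120,50),(75,255,255)],yellow=[(22,150,120),(35,255,255)],black=[(0,0,0),(179,255,38)],white=[(0,0,150),(179,50,255)])
def blobs(img,col,amin=60):
    m=cv2.inRange(cv2.cvtColor(img,cv2.COLOR_RGB2HSV),*map(np.array,HSV[col]))
    n,l,st,ce=cv2.connectedComponentsWithStats(m)
    return [(ce[i].round(1),int(st[i,4]),st[i,:4].tolist()) for i in range(1,n) if st[i,4]>=amin]
E
python3 - <<'E'
from h import *
T,S=cam("top"),cam("scene")
it=cv2.imread("pics/top0.png")[:,:,::-1].copy(); is_=cv2.imread("pics/scene0.png")[:,:,::-1].copy()
for n,im,C in(("top",it,T),("scene",is_,S)):
    for col in("red","teal","blue","green","yellow","black"):
        for c,a,b in blobs(im,col): print(n,col,c,a,b,onz(C,c,.055) if n=="top" else "")
E
```

```text
top red [348.5 208.3] 449 [337, 197, 24, 24] [ 0.5712 -0.2506  0.055 ]
top red [433.5 236.6] 454 [422, 225, 24, 24] [ 0.4883 -0.4785  0.055 ]
top teal [391.1 208.8] 447 [379, 197, 25, 24] [ 0.567  -0.3669  0.055 ]
top teal [377.5 246.8] 462 [366, 235, 24, 24] [ 0.4647 -0.3246  0.055 ]
top blue [330.8 259.9] 458 [319, 248, 24, 25] [ 0.4328 -0.1972  0.055 ]
top green [122.6 195.6] 165 [116, 189, 14, 14] [0.6215 0.3685 0.055 ]
top green [158.9 257.6] 4116 [113, 232, 93, 52] [0.4495 0.2667 0.055 ]
top yellow [163.4 191.5] 146 [157, 185, 14, 14] [0.63   0.2551 0.055 ]
top black [ 81.5 106.4] 192 [66, 90, 24, 26] [0.8808 0.4919 0.055 ]
top black [431.  110.3] 328 [407, 104, 50, 14] [ 0.8424 -0.4952  0.055 ]
top black [338.4 150.6] 504 [318, 124, 51, 36] [ 0.7324 -0.2297  0.055 ]
top black [553.2 199.8] 768 [545, 130, 15, 164] [ 0.581  -0.8207  0.055 ]
top black [ 53.7 181.1] 557 [25, 161, 46, 33] [0.6674 0.5643 0.055 ]
top black [129.4 198.8] 61 [121, 189, 13, 17] [0.6121 0.3493 0.055 ]
top black [529.1 372.3] 2147 [489, 334, 71, 67] [ 0.1209 -0.7153  0.055 ]
scene red [139.8 235.3] 253 [1
[... 537 characters left out ...]
339, 0, 43, 80] 
scene black [387.6  35.7] 714 [376, 0, 26, 74] 
scene black [490.1  17. ] 93 [484, 0, 13, 34] 
scene black [506.3   7.6] 137 [500, 0, 16, 21] 
scene black [421.4  29.6] 74 [417, 13, 10, 29] 
scene black [436.4  76.3] 920 [420, 39, 44, 65] 
scene black [480.5  93.9] 1241 [458, 40, 46, 88] 
scene black [457.1  93.1] 192 [449, 72, 15, 37] 
scene black [ 83.2 115.8] 1032 [53, 91, 59, 61] 
scene black [474.4 214.7] 498 [455, 203, 43, 24] 
scene black [405.8 209.1] 63 [399, 204, 16, 9] 
scene black [302.  217.2] 98 [299, 210, 7, 16] 
scene black [489.2 253.1] 244 [477, 241, 30, 20] 
scene black [235.4 303. ] 769 [207, 282, 56, 36] 
scene black [523.3 326.8] 1669 [489, 283, 71, 92]
```

Run:
```python
from h import *
T,S=cam("top"),cam("scene")
it=cv2.imread("pics/top0.png")[:,:,::-1].copy()
hsv=cv2.cvtColor(it,cv2.COLOR_RGB2HSV)
m=cv2.inRange(hsv,(85,0,130),(135,90,255)); m[:, :212]=0;m[:,316:]=0;m[:168]=0;m[268:]=0
c=max(cv2.findContours(m,cv2.RETR_EXTERNAL,cv2.CHAIN_APPROX_NONE)[0],key=cv2.contourArea)
P=np.array([onz(T,p,.03)[:2] for p in cv2.convexHull(c)[:,0]])
A=np.c_[2*P,np.ones(len(P))];x=np.linalg.lstsq(A,(P**2).sum(1),rcond=None)[0];ctr=x[:2];print("disc",ctr,np.sqrt(x[2]+ctr@ctr))
mb=cv2.inRange(hsv,(100,60,60),(125,255,255));mb[:,:212]=0;mb[:,316:]=0;mb[:168]=0;mb[268:]=0
for c in cv2.findContours(mb,cv2.RETR_EXTERNAL,cv2.CHAIN_APPROX_NONE)[0]:
    if len(c)>20:
        (u,v),ax,_=cv2.fitEllipse(c); w=onz(T,(u,v),.038); d=w[:2]-ctr; print("well",u,v,ax,w,np.hypot(*d),np.degrees(np.arctan2(d[1],d[0])))
print("hub",onz(T,(264,216),.03))
for n,u,v in(("green",(122.6,195.6),(407.4,203.8)),("yellow",(163.4,191.5),(377.1,211.7)),("redA",(348.5,208.3),(217.4,238)),("redB",(433.5,236.6),(139.8,235.3))): print(n,tri(T,u,S,v))
mg=cv2.inRange(hsv,(50,120,50),(75,255,255));mg[:225]=0
c=max(cv2.findContours(mg,cv2.RETR_EXTERNAL,cv2.CHAIN_APPROX_NONE)[0],key=cv2.contourArea)
r=cv2.minAreaRect(c);q=cv2.boxPoints(r);W=np.array([onz(T,p,.012)[:2] for p in q]);print("tray",W,W.mean(0),np.linalg.norm(np.diff(W,axis=0),axis=1))
cr=np.hstack([cv2.resize(it[160:275,205:320],(390,390),interpolation=2),cv2.resize(it[170:285,320:450],(390,390),interpolation=2)])
cv2.imwrite("pics/crop0.png",cr[:,:,::-1])
```

```text
disc [ 0.55887722 -0.01782827] 0.12906265253070986
well 265.6625061035156 245.22064208984375 (22.626089096069336, 25.488250732421875) [ 0.4769 -0.0225  0.038 ] 0.08211022555351405 -176.73834518015792
well 268.06121826171875 246.0985870361328 (27.97307014465332, 28.0933837890625) [ 0.4744 -0.029   0.038 ] 0.08521272060887555 -172.46660401950132
well 232.96168518066406 220.5717315673828 (27.401668548583984, 27.82854652404785) [0.5468 0.0661 0.038 ] 0.08479276592342636 98.18860930332198
well 293.64483642578125 210.78553771972656 (27.495962142944336, 27.660049438476562) [ 0.5699 -0.1018  0.038 ] 0.08469211124131576 -82.5216679856129
hub [ 0.5582 -0.0195  0.03  ]
green (array([0.6204, 0.3657, 0.0601]), np.float64(0.0019))
yellow (array([0.6282, 0.2518, 0.0651]), np.float64(0.0014))
redA (array([ 0.5715, -0.2526,  0.0497]), np.float64(0.0022))
redB (array([ 0.4884, -0.4815,  0.0498]), np.float64(0.0022))
tray [[0.5054 0.4144]
 [0.5208 0.1542]
 [0.3952 0.1448]
 [0.3793 0.4022]] [0.450175 0.2789  ] [0.26065533 0.12595126 0.25789062]
```

View pics/crop0.png

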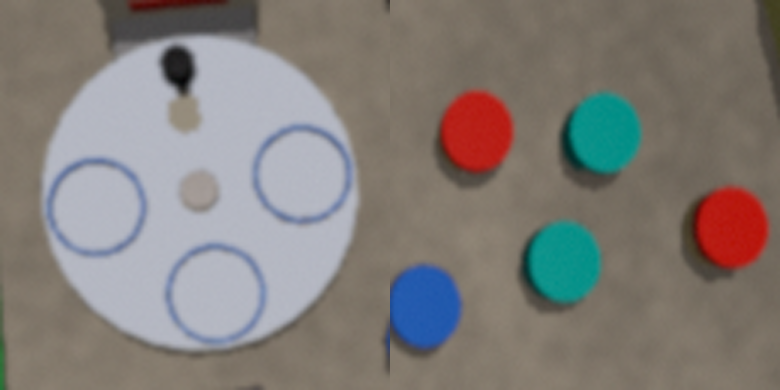

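The enlarged crop confirms exactly two red-lidded pots, A at world (0.571,-0.251) and B at (0.488,-0.479), with the turquoise look-alikes between them. The carousel centre is (0.559,-0.018) with the knob at about 8°. That puts well3 at (0.570,-0.102) and well2 at (0.474,-0.029).

```bash
cat >> h.py <<'E'
def plan(*W, line=None):
    """world waypoints -> dp, spin (closing line angle in deg) from the present pose"""
    s=read_state(); R=Ro.from_quat(s["eef_rot"]).as_matrix(); p=s["ee_pos"]
    cur=np.degrees(np.arctan2(R[1,1],R[0,1]))
    sp=0 if line is None else -(((line-cur)+90)%180-90)/180
    print("t",round(s["time"],1),"at",p.round(4),"line",cur.round(1),"F",s["ft_force"].round(1),"w",round(s["width"],4),"grip",round(float(s["grip_force"]),1))
    for w in W: print(w,"->",(R.T@(np.array(w)-p)/.25).round(3).tolist(),"spin",round(sp,3))
def lids(name="wrist",z=.055,cols=("red",),amin=150):
    C=cam(name); im=camera(name)
    for c in cols:
        for b in blobs(im,c,amin): print(name,c,b,onz(C,b[0],z))
    return im
E
python3 -c "
from h import *
plan((.488,-.479,.2),(.488,-.479,.14),line=-80)"
```

```text
t 0.1 at [ 0.2017 -0.5912  0.2218] line -71.2 F [ 0.4 -0.5 -0. ] w 0.0867 grip 0.0
(0.488, -0.479, 0.2) -> [1.229, -0.055, 0.087] spin 0.049
(0.488, -0.479, 0.14) -> [1.229, -0.055, 0.327] spin 0.049
```

carry_out(
  deltas=[
    {"hand": 87, "dp": [0.12, 0, 0.02], "spin": 0.01},
    {"hand": 87, "dp": [0.26, -0.01, 0.04], "spin": 0.03},
    {"hand": 87, "dp": [0.42, -0.02, 0.06], "spin": 0.049},
    {"hand": 87, "dp": [0.58, -0.03, 0.08], "spin": 0.049},
    {"hand": 87, "dp": [0.74, -0.04, 0.08], "spin": 0.049},
    {"hand": 87, "dp": [0.86, -0.05, 0.08], "spin": 0.049},
    {"hand": 87, "dp": [0.94, -0.055, 0.08], "spin": 0.049},
    {"hand": 87, "dp": [0.94, -0.055, 0.08], "spin": 0.049},
    {"hand": 87, "dp": [0.94, -0.055, 0.08], "spin": 0.049},
  ],
)

```text
time: 1.0
ee_pos: [0.4195, -0.5026, 0.2021]
eef_rot: [0.996, 0.088, -0.0, -0.0]
ft_force: [-1.3, 0.4, 1.0]
width: 0.0869
grip_force: 0.0
```

```bash
python3 -c "
from h import *
im=lids(cols=('red','teal'));cv2.imwrite('pics/w1.png',im[:,:,::-1])
lids('top',cols=('red','teal'))
plan((.488,-.479,.12),(.488,-.479,.026),line=-80)"
```

```text
wrist red (array([59. , 18.8]), 2218, [28, 0, 61, 45]) [ 0.5641 -0.2558  0.055 ]
wrist red (array([272.5, 131.4]), 3135, [242, 100, 62, 64]) [ 0.4902 -0.4821  0.055 ]
wrist teal (array([173.2,  30.8]), 3629, [140, 0, 67, 67]) [ 0.5678 -0.3717  0.055 ]
wrist teal (array([126.2, 128.9]), 2957, [96, 98, 61, 63]) [ 0.4674 -0.3298  0.055 ]
top red (array([348.6, 208.4]), 450, [337, 197, 24, 24]) [ 0.5709 -0.2509  0.055 ]
top red (array([433.5, 236.6]), 456, [422, 225, 24, 24]) [ 0.4883 -0.4785  0.055 ]
top teal (array([391. , 208.8]), 450, [379, 197, 25, 24]) [ 0.567  -0.3666  0.055 ]
top teal (array([377.5, 246.8]), 463, [366, 235, 24, 24]) [ 0.4647 -0.3246  0.055 ]
t 1.1 at [ 0.4183 -0.5036  0.2024] line -80.1 F [-0.4 -0.   0.2] w 0.0872 grip 0.0
(0.488, -0.479, 0.12) -> [0.292, -0.049, 0.329] spin -0.001
(0.488, -0.479, 0.026) -> [0.292, -0.049, 0.705] spin -0.001
```

carry_out(
  deltas=[
    {"hand": 87, "dp": [0.1, -0.01, 0.06], "spin": 0},
    {"hand": 87, "dp": [0.2, -0.02, 0.18], "spin": 0},
    {"hand": 87, "dp": [0.29, -0.04, 0.32], "spin": 0},
    {"hand": 87, "dp": [0.297, -0.042, 0.4], "spin": 0},
    {"hand": 87, "dp": [0.297, -0.042, 0.5], "spin": 0},
    {"hand": 87, "dp": [0.297, -0.042, 0.6], "spin": 0},
    {"hand": 87, "dp": [0.297, -0.042, 0.67], "spin": 0},
    {"hand": 87, "dp": [0.297, -0.042, 0.7], "spin": 0},
    {"hand": 87, "dp": [0.297, -0.042, 0.7], "spin": 0},
    {"hand": 60, "dp": [0.297, -0.042, 0.7], "spin": 0},
    {"hand": 60, "dp": [0.297, -0.042, 0.7], "spin": 0},
    {"hand": 60, "dp": [0.297, -0.042, 0.7], "spin": 0},
    {"hand": 60, "dp": [0.297, -0.042, 0.7], "spin": 0},
    {"hand": 60, "dp": [0.297, -0.042, 0.7], "spin": 0},
    {"hand": 60, "dp": [0.297, -0.042, 0.7], "spin": 0},
  ],
  force=15,
)

```text
time: 2.6
ee_pos: [0.4915, -0.4799, 0.0285]
eef_rot: [0.996, 0.087, 0.0, 0.001]
ft_force: [0.4, 0.2, 5.6]
width: 0.0659
grip_force: 15.0
```

```bash
python3 -c "
from h import *
plan((.488,-.479,.15),(.4744,-.029,.15),(.4744,-.029,.058),line=-80)"
```

```text
t 2.6 at [ 0.4915 -0.4799  0.0285] line -80.0 F [0.4 0.2 5.6] w 0.0659 grip 15.0
(0.488, -0.479, 0.15) -> [-0.013, -0.005, -0.486] spin 0.0
(0.4744, -0.029, 0.15) -> [0.247, -1.787, -0.488] spin 0.0
(0.4744, -0.029, 0.058) -> [0.246, -1.788, -0.12] spin 0.0
```

carry_out(
  deltas=[
    {"hand": 60, "dp": [0, 0, -0.1], "spin": 0},
    {"hand": 60, "dp": [0, 0, -0.25], "spin": 0},
    {"hand": 60, "dp": [0, 0, -0.4], "spin": 0},
    {"hand": 60, "dp": [0, -0.1, -0.5], "spin": 0},
    {"hand": 60, "dp": [0.05, -0.24, -0.5], "spin": 0},
    {"hand": 60, "dp": [0.08, -0.4, -0.5], "spin": 0},
    {"hand": 60, "dp": [0.1, -0.56, -0.5], "spin": 0},
    {"hand": 60, "dp": [0.12, -0.72, -0.5], "spin": 0},
    {"hand": 60, "dp": [0.14, -0.86, -0.5], "spin": 0},
    {"hand": 60, "dp": [0.15, -0.97, -0.5], "spin": 0},
    {"hand": 60, "dp": [0.15, -1, -0.5], "spin": 0},
    {"hand": 60, "dp": [0.15, -1, -0.5], "spin": 0},
  ],
)

```text
time: 3.8
ee_pos: [0.4844, -0.2256, 0.1525]
eef_rot: [0.996, 0.088, -0.0, -0.0]
ft_force: [-0.1, -1.1, -1.8]
width: 0.0657
grip_force: 15.0
```

```bash
python3 -c "
from h import *
plan((.4744,-.029,.15),(.4744,-.029,.058),line=-80)"
```

```text
t 3.8 at [ 0.4844 -0.2256  0.1525] line -79.9 F [-0.1 -1.1 -1.8] w 0.0657 grip 15.0
(0.4744, -0.029, 0.15) -> [0.099, -0.781, 0.01] spin 0.001
(0.4744, -0.029, 0.058) -> [0.099, -0.781, 0.378] spin 0.001
```

carry_out(
  deltas=[
    {"hand": 60, "dp": [0.02, -0.08, 0], "spin": 0},
    {"hand": 60, "dp": [0.04, -0.22, 0], "spin": 0},
    {"hand": 60, "dp": [0.06, -0.38, 0], "spin": 0},
    {"hand": 60, "dp": [0.08, -0.54, 0], "spin": 0},
    {"hand": 60, "dp": [0.095, -0.68, 0.04], "spin": 0},
    {"hand": 60, "dp": [0.099, -0.76, 0.08], "spin": 0},
    {"hand": 60, "dp": [0.099, -0.783, 0.1], "spin": 0},
    {"hand": 60, "dp": [0.099, -0.783, 0.1], "spin": 0},
    {"hand": 60, "dp": [0.099, -0.783, 0.1], "spin": 0},
  ],
)

```text
time: 4.7
ee_pos: [0.4752, -0.0316, 0.1277]
eef_rot: [0.996, 0.086, 0.0, 0.0]
ft_force: [-0.8, -0.8, -2.5]
width: 0.0655
grip_force: 15.0
```

Run:
```python
from h import *
C=cam("wrist"); im=camera("wrist"); cv2.imwrite("pics/w2.png",im[:,:,::-1])
plan((.4744,-.029,.058),line=-80)
m=cv2.inRange(cv2.cvtColor(im,cv2.COLOR_RGB2HSV),(100,60,60),(125,255,255))
for c in cv2.findContours(m,cv2.RETR_EXTERNAL,cv2.CHAIN_APPROX_NONE)[0]:
    if len(c)>60: (u,v),ax,_=cv2.fitEllipse(c); print(round(u),round(v),ax,onz(C,(u,v),.038))
```

```text
t 4.8 at [ 0.4753 -0.0315  0.1279] line -80.1 F [ 0.1 -0.5 -0.8] w 0.0658 grip 15.0
(0.4744, -0.029, 0.058) -> [-0.002, -0.011, 0.279] spin -0.001
445 259 (11.090145111083984, 39.32817840576172) [ 0.4594 -0.1999  0.038 ]
280 213 (79.1663589477539, 83.00944519042969) [ 0.4778 -0.0308  0.038 ]
383 122 (90.40269470214844, 98.5103759765625) [ 0.5727 -0.1029  0.038 ]
182 114 (91.53555297851562, 99.66741180419922) [0.5501 0.0642 0.038 ]
```

View pics/w2.png

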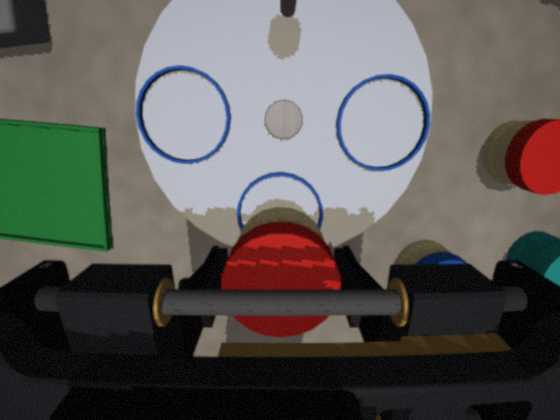

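The held pot is level at (280,280). The rings at (185,114) and (383,122) sit at radius 85 mm, within 3 mm of the top-view fix, so I use the mean.

carry_out(
  deltas=[
    {"hand": 60, "dp": [0.004, -0.005, 0.06], "spin": 0},
    {"hand": 60, "dp": [0.004, -0.005, 0.14], "spin": 0},
    {"hand": 60, "dp": [0.004, -0.005, 0.2], "spin": 0},
    {"hand": 60, "dp": [0.004, -0.005, 0.24], "spin": 0},
    {"hand": 60, "dp": [0.004, -0.005, 0.265], "spin": 0},
    {"hand": 60, "dp": [0.004, -0.005, 0.276], "spin": 0},
    {"hand": 60, "dp": [0.004, -0.005, 0.28], "spin": 0},
    {"hand": 60, "dp": [0.004, -0.005, 0.28], "spin": 0},
  ],
)

```text
time: 5.55
ee_pos: [0.4762, -0.0285, 0.0584]
eef_rot: [0.996, 0.087, 0.001, 0.0]
ft_force: [-2.0, 0.3, 1.6]
width: 0.0658
grip_force: 15.0
```

```bash
python3 -c "
from h import *
plan((.476,-.030,.0585))"
```

```text
t 5.5 at [ 0.4762 -0.0285  0.0584] line -80.0 F [-2.   0.3  1.6] w 0.0658 grip 15.0
(0.476, -0.03, 0.0585) -> [-0.002, 0.006, -0.0] spin 0
```

carry_out(
  deltas=[
    {"hand": 87, "dp": [0, 0, 0], "spin": 0},
    {"hand": 87, "dp": [0, 0, 0], "spin": 0},
    {"hand": 87, "dp": [0, 0, 0], "spin": 0},
    {"hand": 87, "dp": [0, 0, -0.1], "spin": 0},
    {"hand": 87, "dp": [0, 0, -0.25], "spin": 0},
    {"hand": 87, "dp": [0, 0.02, -0.4], "spin": 0},
    {"hand": 87, "dp": [0, 0.1, -0.44], "spin": 0},
    {"hand": 87, "dp": [0.02, 0.25, -0.44], "spin": 0},
    {"hand": 87, "dp": [0.06, 0.42, -0.44], "spin": 0},
    {"hand": 87, "dp": [0.1, 0.6, -0.44], "spin": 0},
    {"hand": 87, "dp": [0.14, 0.77, -0.44], "spin": 0},
    {"hand": 87, "dp": [0.15, 0.89, -0.44], "spin": 0},
    {"hand": 87, "dp": [0.15, 0.94, -0.44], "spin": 0},
    {"hand": 87, "dp": [0.15, 0.94, -0.44], "spin": 0},
    {"hand": 87, "dp": [0.15, 0.94, -0.44], "spin": 0},
  ],
)

```text
time: 7.05
ee_pos: [0.5535, -0.2514, 0.1675]
eef_rot: [0.996, 0.088, 0.0, -0.0]
ft_force: [-0.9, 0.7, -0.2]
width: 0.0869
grip_force: 0.0
```

```bash
python3 -c "
from h import *
im=lids(cols=('red','teal','blue'));cv2.imwrite('pics/w3.png',im[:,:,::-1])
im=lids('top',cols=('red','teal','blue'));cv2.imwrite('pics/top1.png',im[:,:,::-1])
plan((.571,-.252,.12),(.571,-.252,.0275),line=-80)"
```

```text
wrist red (array([286. , 188.8]), 3388, [253, 157, 67, 65]) [ 0.5747 -0.2535  0.055 ]
wrist red (array([ 40.9, 247. ]), 1858, [14, 225, 62, 47]) [ 0.4649 -0.0017  0.055 ]
wrist teal (array([398.1, 212.6]), 3037, [367, 182, 63, 62]) [ 0.5706 -0.3694  0.055 ]
wrist teal (array([332.4, 280.4]), 756, [308, 269, 47, 21]) [ 0.4835 -0.3216  0.055 ]
wrist blue (array([138.9, 162.3]), 699, [105, 124, 76, 77]) [ 0.5759 -0.1095  0.055 ]
wrist blue (array([ 15.6, 157.7]), 311, [0, 126, 26, 69]) [0.56   0.0183 0.055 ]
wrist blue (array([ 90.1, 223. ]), 372, [46, 203, 66, 61]) [ 0.5037 -0.0594  0.055 ]
wrist blue (array([222.3, 281.9]), 469, [206, 269, 36, 21]) [ 0.4605 -0.204   0.055 ]
wrist blue (array([217.8, 319.1]), 316, [196, 315, 44, 11]) [ 0.4107 -0.2042  0.055 ]
top red (array([267.5, 246.5]), 421, [257, 235, 22, 24]) [ 0.4728 -0.0278  0.055 ]
top blue (array([330.8, 259.7]), 460, [319, 248, 25, 24]) [ 0.4333 -0.1972  0.055 ]
t 7.2 at [ 0.5536 -0.251   0.1679] line -79.8 F [ 0.1  1.  -0.1] w 0.087 grip 0.0
(0.571, -0.252, 0.12) -> [0.068, 0.016, 0.191] spin 0.001
(0.571, -0.252, 0.0275) -> [0.067, 0.016, 0.561] spin 0.001
```

View pics/w3.png

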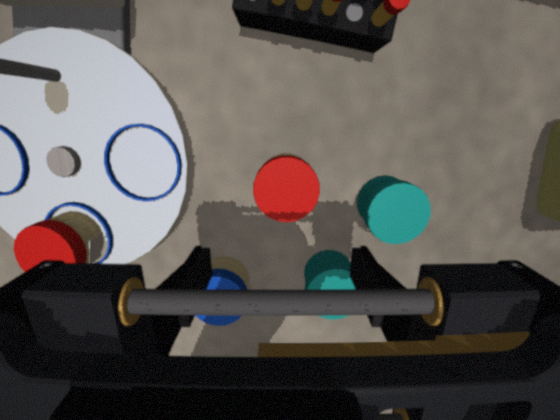

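Pot B stands in the well at (50,245) and pot A is at (286,189), clear of the turquoise pot at (395,212). Wrist and top agree on pot A at (0.573,-0.252).

carry_out(
  deltas=[
    {"hand": 87, "dp": [0.04, 0.01, 0.06], "spin": 0},
    {"hand": 87, "dp": [0.075, 0.017, 0.18], "spin": 0},
    {"hand": 87, "dp": [0.075, 0.017, 0.3], "spin": 0},
    {"hand": 87, "dp": [0.075, 0.017, 0.4], "spin": 0},
    {"hand": 87, "dp": [0.075, 0.017, 0.49], "spin": 0},
    {"hand": 87, "dp": [0.075, 0.017, 0.54], "spin": 0},
    {"hand": 87, "dp": [0.075, 0.017, 0.558], "spin": 0},
    {"hand": 87, "dp": [0.075, 0.017, 0.558], "spin": 0},
    {"hand": 60, "dp": [0.075, 0.017, 0.558], "spin": 0},
    {"hand": 60, "dp": [0.075, 0.017, 0.558], "spin": 0},
    {"hand": 60, "dp": [0.075, 0.017, 0.558], "spin": 0},
    {"hand": 60, "dp": [0.075, 0.017, 0.558], "spin": 0},
    {"hand": 60, "dp": [0.075, 0.017, 0.558], "spin": 0},
    {"hand": 60, "dp": [0.075, 0.017, 0.558], "spin": 0},
  ],
  force=15,
)

```text
time: 8.55
ee_pos: [0.5729, -0.2541, 0.0286]
eef_rot: [0.996, 0.087, 0.0, 0.0]
ft_force: [-1.0, 0.4, 5.6]
width: 0.0657
grip_force: 15.0
```

```bash
python3 -c "
from h import *
plan((.5713,-.1024,.135),(.5713,-.1024,.059),line=-80)"
```

```text
t 8.6 at [ 0.5729 -0.2541  0.0286] line -80.0 F [-1.   0.4  5.6] w 0.0657 grip 15.0
(0.5713, -0.1024, 0.135) -> [0.099, -0.599, -0.426] spin 0.0
(0.5713, -0.1024, 0.059) -> [0.099, -0.599, -0.122] spin 0.0
```

carry_out(
  deltas=[
    {"hand": 60, "dp": [0, 0, -0.1], "spin": 0},
    {"hand": 60, "dp": [0, 0, -0.25], "spin": 0},
    {"hand": 60, "dp": [0.02, -0.06, -0.38], "spin": 0},
    {"hand": 60, "dp": [0.05, -0.2, -0.426], "spin": 0},
    {"hand": 60, "dp": [0.08, -0.35, -0.426], "spin": 0},
    {"hand": 60, "dp": [0.099, -0.5, -0.426], "spin": 0},
    {"hand": 60, "dp": [0.099, -0.58, -0.426], "spin": 0},
    {"hand": 60, "dp": [0.099, -0.599, -0.42], "spin": 0},
    {"hand": 60, "dp": [0.099, -0.599, -0.36], "spin": 0},
    {"hand": 60, "dp": [0.099, -0.599, -0.28], "spin": 0},
    {"hand": 60, "dp": [0.099, -0.599, -0.2], "spin": 0},
    {"hand": 60, "dp": [0.099, -0.599, -0.15], "spin": 0},
    {"hand": 60, "dp": [0.099, -0.599, -0.13], "spin": 0},
    {"hand": 60, "dp": [0.099, -0.599, -0.122], "spin": 0},
    {"hand": 60, "dp": [0.099, -0.599, -0.12], "spin": 0},
  ],
)

```text
time: 10.05
ee_pos: [0.5715, -0.103, 0.0585]
eef_rot: [0.996, 0.087, 0.0, 0.0]
ft_force: [-0.6, -0.9, 2.8]
width: 0.0655
grip_force: 15.0
```

```bash
python3 -c "
from h import *
plan((.5713,-.1024,.059),line=-80)"
```

```text
t 10.1 at [ 0.5715 -0.103   0.0585] line -80.0 F [-0.6 -0.9  2.8] w 0.0655 grip 15.0
(0.5713, -0.1024, 0.059) -> [-0.0, -0.003, -0.002] spin -0.0
```

carry_out(
  deltas=[
    {"hand": 87, "dp": [0, 0, 0], "spin": 0},
    {"hand": 87, "dp": [0, 0, 0], "spin": 0},
    {"hand": 87, "dp": [0, 0, 0], "spin": 0},
    {"hand": 87, "dp": [0, 0, -0.1], "spin": 0},
    {"hand": 87, "dp": [0, 0, -0.25], "spin": 0},
    {"hand": 87, "dp": [0, 0, -0.4], "spin": 0},
    {"hand": 87, "dp": [0, 0, -0.55], "spin": 0},
    {"hand": 87, "dp": [0, 0, -0.64], "spin": 0},
    {"hand": 0, "dp": [0, -0.1, -0.66], "spin": 0},
    {"hand": 0, "dp": [0, -0.25, -0.66], "spin": 0},
    {"hand": 0, "dp": [0, -0.42, -0.66], "spin": 0},
    {"hand": 0, "dp": [0, -0.6, -0.66], "spin": 0},
    {"hand": 0, "dp": [0, -0.78, -0.66], "spin": 0},
    {"hand": 0, "dp": [0, -0.92, -0.66], "spin": 0},
    {"hand": 0, "dp": [0, -1, -0.66], "spin": 0},
    {"hand": 0, "dp": [0, -1, -0.66], "spin": 0},
    {"hand": 0, "dp": [0, -1, -0.66], "spin": 0},
  ],
  force=20,
)

```text
time: 11.75
ee_pos: [0.5275, 0.1437, 0.2231]
eef_rot: [0.996, 0.088, 0.0, 0.0]
ft_force: [0.1, -1.5, -0.3]
width: 0.023
grip_force: 0.0
```

```bash
python3 -c "
from h import *
im=lids('wrist',cols=('green','yellow'),z=.063);cv2.imwrite('pics/w4.png',im[:,:,::-1])
im=lids('top',cols=('red','green','yellow'),z=.063,amin=60);cv2.imwrite('pics/top2.png',im[:,:,::-1])
plan((.6204,.3657,.15),(.6204,.3657,.08),line=-80)"
```

```text
wrist green (array([89.2, 77. ]), 1037, [73, 58, 34, 39]) [0.6219 0.3655 0.063 ]
wrist green (array([173.7, 218. ]), 15333, [81, 167, 192, 106]) [0.48   0.2635 0.063 ]
wrist yellow (array([195. ,  85.8]), 1068, [178, 67, 36, 38]) [0.63   0.2518 0.063 ]
top red (array([293.9, 209.6]), 406, [283, 198, 23, 24]) [ 0.5703 -0.1015  0.063 ]
top red (array([268. , 246.3]), 418, [257, 235, 23, 24]) [ 0.473  -0.0293  0.063 ]
top green (array([124.7, 265.4]), 871, [113, 239, 32, 45]) [0.4304 0.3574 0.063 ]
t 11.8 at [0.5279 0.1425 0.223 ] line -80.1 F [-0.7  0.3 -0.6] w 0.0149 grip 0.0
(0.6204, 0.3657, 0.15) -> [0.518, -0.816, 0.291] spin -0.0
(0.6204, 0.3657, 0.08) -> [0.518, -0.816, 0.571] spin -0.0
```

View pics/w4.png

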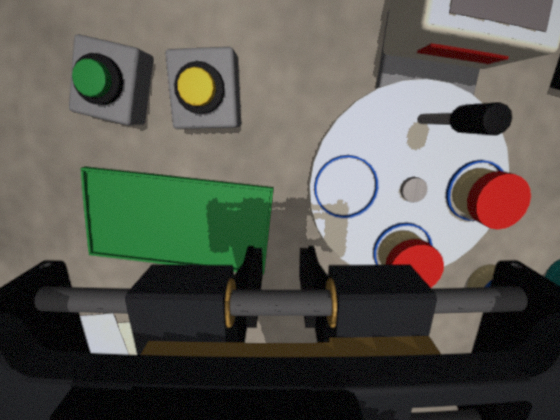

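Both red pots stand in their wells, with lids at (498,200) and (415,262). The green button is at (95,80) and yellow at (198,88), matching the earlier fixes.

carry_out(
  deltas=[
    {"hand": 0, "dp": [0.08, -0.12, 0], "spin": 0},
    {"hand": 0, "dp": [0.17, -0.27, 0.04], "spin": 0},
    {"hand": 0, "dp": [0.27, -0.42, 0.1], "spin": 0},
    {"hand": 0, "dp": [0.37, -0.58, 0.16], "spin": 0},
    {"hand": 0, "dp": [0.46, -0.72, 0.22], "spin": 0},
    {"hand": 0, "dp": [0.51, -0.8, 0.28], "spin": 0},
    {"hand": 0, "dp": [0.52, -0.816, 0.36], "spin": 0},
    {"hand": 0, "dp": [0.52, -0.816, 0.46], "spin": 0},
    {"hand": 0, "dp": [0.52, -0.816, 0.54], "spin": 0},
    {"hand": 0, "dp": [0.52, -0.816, 0.57], "spin": 0},
    {"hand": 0, "dp": [0.52, -0.816, 0.59], "spin": 0},
    {"hand": 0, "dp": [0.52, -0.816, 0.6], "spin": 0},
    {"hand": 0, "dp": [0.52, -0.816, 0.6], "spin": 0},
  ],
)

```text
time: 13.15
ee_pos: [0.6205, 0.3672, 0.0738]
eef_rot: [0.996, 0.087, 0.001, -0.0]
ft_force: [-0.5, 0.3, 1.3]
width: 0.0003
grip_force: 0.0
```

```bash
python3 -c "
from h import *
plan((.621,.366,.0725),(.621,.366,.052))"
```

```text
t 13.2 at [0.6205 0.3672 0.0738] line -80.0 F [-0.5  0.3  1.3] w 0.0003 grip 0.0
(0.621, 0.366, 0.0725) -> [0.001, 0.005, 0.005] spin 0
(0.621, 0.366, 0.052) -> [0.001, 0.005, 0.087] spin 0
```

carry_out(
  deltas=[
    {"hand": 0, "dp": [0, 0.005, 0.02], "spin": 0},
    {"hand": 0, "dp": [0, 0.005, 0.04], "spin": 0},
    {"hand": 0, "dp": [0, 0.005, 0.05], "spin": 0},
    {"hand": 0, "dp": [0, 0.005, 0.06], "spin": 0},
    {"hand": 0, "dp": [0, 0.005, 0.06], "spin": 0},
  ],
)

```text
time: 13.65
ee_pos: [0.621, 0.3665, 0.0612]
eef_rot: [0.996, 0.087, 0.001, -0.0]
ft_force: [-6.0, -4.5, 20.4]
width: 0.0005
grip_force: 10.4
```

carry_out(
  deltas=[
    {"hand": 0, "dp": [0, 0, -0.006], "spin": 0},
    {"hand": 0, "dp": [0, 0, -0.012], "spin": 0},
    {"hand": 0, "dp": [0, 0, -0.012], "spin": 0},
  ],
)

```text
time: 13.95
ee_pos: [0.6208, 0.3664, 0.0617]
eef_rot: [0.996, 0.087, 0.001, -0.0]
ft_force: [2.0, 1.0, 3.9]
width: 0.0003
grip_force: 1.9
```

carry_out(
  deltas=[
    {"hand": 0, "dp": [0, 0, -0.008], "spin": 0},
    {"hand": 0, "dp": [0, 0, -0.008], "spin": 0},
    {"hand": 0, "dp": [0, 0, -0.008], "spin": 0},
  ],
)

```text
time: 14.25
ee_pos: [0.6204, 0.3663, 0.063]
eef_rot: [0.996, 0.087, 0.0, -0.0]
ft_force: [2.4, 1.5, 3.0]
width: 0.0004
grip_force: 1.7
```

carry_out(
  deltas=[
    {"hand": 0, "dp": [0, 0, -0.06], "spin": 0},
    {"hand": 0, "dp": [0, 0, -0.2], "spin": 0},
    {"hand": 0, "dp": [0, 0, -0.35], "spin": 0},
    {"hand": 0, "dp": [0, 0, -0.5], "spin": 0},
    {"hand": 87, "dp": [0, 0.1, -0.62], "spin": 0},
    {"hand": 87, "dp": [0, 0.24, -0.66], "spin": 0},
    {"hand": 87, "dp": [0, 0.4, -0.66], "spin": 0},
    {"hand": 87, "dp": [-0.03, 0.58, -0.66], "spin": 0},
    {"hand": 87, "dp": [-0.08, 0.74, -0.66], "spin": 0},
    {"hand": 87, "dp": [-0.12, 0.86, -0.66], "spin": 0},
    {"hand": 87, "dp": [-0.14, 0.94, -0.66], "spin": 0},
    {"hand": 87, "dp": [-0.15, 0.96, -0.66], "spin": 0},
    {"hand": 87, "dp": [-0.15, 0.96, -0.66], "spin": 0},
  ],
)

```text
time: 15.55
ee_pos: [0.6246, 0.1232, 0.2284]
eef_rot: [0.996, 0.087, -0.0, 0.0]
ft_force: [-0.1, 0.7, -0.2]
width: 0.0643
grip_force: 0.0
```

Run:
```python
from h import *
C=cam("wrist"); im=camera("wrist"); cv2.imwrite("pics/w5.png",im[:,:,::-1])
for b in blobs(im,"black",150): print(b,onz(C,b[0],.16))
T=cam("top");it=camera("top")
for b in blobs(it,"black",30): print("top",b,onz(T,b[0],.155))
for b in blobs(it,"red",200): print("top",b,onz(T,b[0],.085))
plan((.644,-.007,.18),(.644,-.007,.125),line=-80)
```

```text
(array([539.1, 125.1]), 2889, [509, 81, 51, 87]) [ 0.7446 -0.069   0.16  ]
(array([ 92.2, 160.9]), 606, [64, 142, 43, 43]) [0.6519 0.2835 0.16  ]
(array([184. , 167.5]), 393, [154, 150, 44, 43]) [0.659  0.2076 0.16  ]
(array([420.7, 220.2]), 1103, [398, 202, 46, 38]) [0.649  0.0047 0.16  ]
(array([210.7, 273.2]), 1311, [179, 246, 51, 46]) [0.5672 0.1767 0.16  ]
(array([350.7, 273.9]), 1273, [333, 247, 50, 46]) [0.5884 0.0517 0.16  ]
(array([262.9, 354.6]), 50952, [0, 261, 560, 159]) [0.4828 0.1158 0.16  ]
top (array([ 81.4, 106.4]), 194, [66, 90, 24, 26]) [0.844  0.4474 0.155 ]
top (array([431.4, 110.4]), 318, [408, 105, 49, 12]) [ 0.8085 -0.4595  0.155 ]
top (array([338.5, 150.7]), 496, [318, 124, 51, 36]) [ 0.7076 -0.2152  0.155 ]
top (array([553.2, 199.9]), 770, [545, 130, 15, 164]) [ 0.5687 -0.7571  0.155 ]
top (array([213.8, 160.4]), 44, [207, 158, 13, 6]) [0.6905 0.1017 0.155 ]
top (array([ 53.7, 181.2]), 550, [25, 161, 46, 33]) [0.648  0.5136 0.155 ]
top (array([ 31. , 173.8]), 41, [26, 167, 13, 14]) [0.669  0.5744 0.155 ]
top (array([256.6, 179.7]), 57, [253, 175, 8, 11]) [ 0.6381 -0.0059  0.155 ]
top (array([218.8, 180.3]), 48, [213, 178, 13, 6]) [0.6389 0.0895 0.155 ]
top (array([129.5, 198.7]), 61, [121, 189, 13, 17]) [0.5978 0.3161 0.155 ]
top (array([140.3, 202. ]), 33, [139, 190, 3, 23]) [0.5887 0.2885 0.155 ]
top (array([294. , 209.5]), 407, [283, 198, 23, 24]) [ 0.5681 -0.1009  0.085 ]
top (array([267.9, 246.3]), 420, [257, 235, 23, 24]) [ 0.4724 -0.0294  0.085 ]
t 15.7 at [0.6246 0.1253 0.2282] line -79.9 F [-0.8 -0.2  0.1] w 0.0724 grip 0.0
(0.644, -0.007, 0.18) -> [-0.017, 0.535, 0.192] spin 0.001
(0.644, -0.007, 0.125) -> [-0.017, 0.535, 0.412] spin 0.001
```

View pics/w5.png

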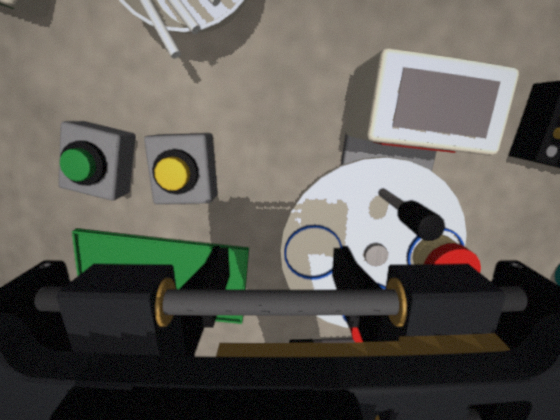

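The knob's top shows at (427,222), giving about (0.646,-0.004), which agrees with the (0.644,-0.007) predicted from the wells.

carry_out(
  deltas=[
    {"hand": 87, "dp": [0, 0.08, 0], "spin": 0},
    {"hand": 87, "dp": [0, 0.22, 0], "spin": 0},
    {"hand": 87, "dp": [-0.01, 0.37, 0.03], "spin": 0},
    {"hand": 87, "dp": [-0.017, 0.48, 0.06], "spin": 0},
    {"hand": 87, "dp": [-0.017, 0.53, 0.1], "spin": 0},
    {"hand": 87, "dp": [-0.017, 0.53, 0.18], "spin": 0},
    {"hand": 87, "dp": [-0.017, 0.53, 0.28], "spin": 0},
    {"hand": 87, "dp": [-0.017, 0.53, 0.36], "spin": 0},
    {"hand": 87, "dp": [-0.017, 0.53, 0.4], "spin": 0},
    {"hand": 87, "dp": [-0.017, 0.53, 0.41], "spin": 0},
    {"hand": 20, "dp": [-0.017, 0.53, 0.41], "spin": 0},
    {"hand": 20, "dp": [-0.017, 0.53, 0.41], "spin": 0},
    {"hand": 20, "dp": [-0.017, 0.53, 0.41], "spin": 0},
    {"hand": 20, "dp": [-0.017, 0.53, 0.41], "spin": 0},
    {"hand": 20, "dp": [-0.017, 0.53, 0.41], "spin": 0},
    {"hand": 20, "dp": [-0.017, 0.53, 0.41], "spin": 0},
    {"hand": 20, "dp": [-0.017, 0.53, 0.41], "spin": 0},
    {"hand": 20, "dp": [-0.017, 0.53, 0.41], "spin": 0},
    {"hand": 20, "dp": [-0.017, 0.53, 0.41], "spin": 0},
  ],
  force=12,
)

```text
time: 17.55
ee_pos: [0.6439, -0.0077, 0.1256]
eef_rot: [0.996, 0.087, 0.0, -0.0]
ft_force: [0.2, 1.9, 0.6]
width: 0.0255
grip_force: 12.0
```

```bash
python3 -c "
from h import *
plan()
im=camera('scene');cv2.imwrite('pics/sk.png',cv2.resize(im[150:310,200:400],(750,600))[:,:,::-1])"
```

```text
t 17.6 at [ 0.6439 -0.0077  0.1256] line -80.0 F [0.2 1.9 0.6] w 0.0255 grip 12.0
```

View pics/sk.png

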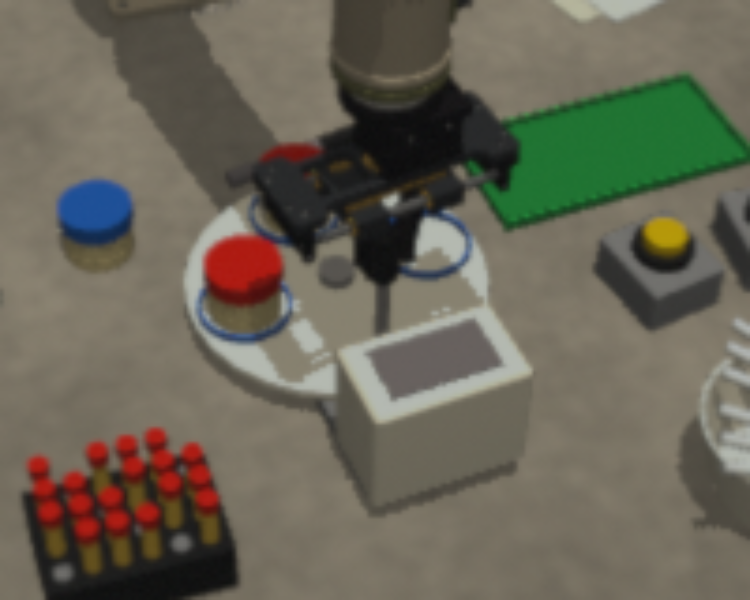

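Run:
```python
import numpy as np
def seg(a,b,n):
    t=np.linspace(0,1,n+1)[1:]; 
    p=np.radians(a+(b-a)*t);q=np.radians(a)
    return [[round(float(.34*(np.cos(x)-np.cos(q))),3),round(float(-.34*(np.sin(x)-np.sin(q))),3)] for x in p]
for a,b in((-2.5,97.5),(97.5,207.5),(207.5,317.5),(317.5,362.5)): print(a,b,seg(a,b,18 if b<360 else 10))
```

```text
-2.5 97.5 [[-0.0, -0.033], [-0.004, -0.066], [-0.01, -0.098], [-0.02, -0.13], [-0.032, -0.16], [-0.048, -0.189], [-0.066, -0.217], [-0.087, -0.242], [-0.11, -0.266], [-0.135, -0.287], [-0.163, -0.305], [-0.192, -0.321], [-0.222, -0.334], [-0.253, -0.344], [-0.286, -0.35], [-0.318, -0.354], [-0.351, -0.355], [-0.384, -0.352]]
97.5 207.5 [[-0.036, 0.007], [-0.07, 0.017], [-0.104, 0.031], [-0.136, 0.049], [-0.165, 0.069], [-0.193, 0.093], [-0.217, 0.12], [-0.239, 0.149], [-0.257, 0.18], [-0.272, 0.213], [-0.284, 0.248], [-0.291, 0.283], [-0.295, 0.319], [-0.295, 0.355], [-0.291, 0.391], [-0.284, 0.427], [-0.272, 0.461], [-0.257, 0.494]]
207.5 317.5 [[0.018, 0.031], [0.04, 0.06], [0.065, 0.087], [0.092, 0.111], [0.122, 0.132], [0.153, 0.149], [0.187, 0.163], [0.222, 0.173], [0.257, 0.18], [0.293, 0.183], [0.33, 0.182], [0.365, 0.177], [0.401, 0.168], [0.435, 0.156], [0.467, 0.14], [0.498, 0.121], [0.526, 0.098], [0.552, 0.073]]
317.5 362.5 [[0.017, -0.02], [0.033, -0.042], [0.047, -0.065], [0.059, -0.089], [0.069, -0.113], [0.077, -0.139], [0.083, -0.165], [0.087, -0.191], [0.089, -0.218], [0.089, -0.245]]
```

carry_out(
  deltas=[
    {"hand": 20, "dp": [0, -0.015, 0], "spin": 0},
    {"hand": 20, "dp": [0, -0.035, 0], "spin": 0},
    {"hand": 20, "dp": [-0.004, -0.066, 0], "spin": 0},
    {"hand": 20, "dp": [-0.01, -0.098, 0], "spin": 0},
    {"hand": 20, "dp": [-0.02, -0.13, 0], "spin": 0},
    {"hand": 20, "dp": [-0.032, -0.16, 0], "spin": 0},
    {"hand": 20, "dp": [-0.048, -0.189, 0], "spin": 0},
    {"hand": 20, "dp": [-0.066, -0.217, 0], "spin": 0},
    {"hand": 20, "dp": [-0.087, -0.242, 0], "spin": 0},
    {"hand": 20, "dp": [-0.11, -0.266, 0], "spin": 0},
    {"hand": 20, "dp": [-0.135, -0.287, 0], "spin": 0},
    {"hand": 20, "dp": [-0.163, -0.305, 0], "spin": 0},
    {"hand": 20, "dp": [-0.192, -0.321, 0], "spin": 0},
    {"hand": 20, "dp": [-0.222, -0.334, 0], "spin": 0},
    {"hand": 20, "dp": [-0.253, -0.344, 0], "spin": 0},
    {"hand": 20, "dp": [-0.286, -0.35, 0], "spin": 0},
    {"hand": 20, "dp": [-0.318, -0.354, 0], "spin": 0},
    {"hand": 20, "dp": [-0.351, -0.355, 0], "spin": 0},
    {"hand": 20, "dp": [-0.37, -0.354, 0], "spin": 0},
    {"hand": 20, "dp": [-0.384, -0.352, 0], "spin": 0},
  ],
)

```text
time: 19.6
ee_pos: [0.5336, 0.0617, 0.1256]
eef_rot: [0.996, 0.087, 0.0, 0.0]
ft_force: [2.9, -3.8, -1.7]
width: 0.0254
grip_force: 12.0
```

```bash
python3 -c "
from h import *
plan()
lids('top',z=.085)"
```

```text
t 19.6 at [0.5336 0.0617 0.1256] line -80.0 F [ 2.9 -3.8 -1.7] w 0.0254 grip 12.0
top red (array([253. , 184.8]), 424, [242, 173, 23, 24]) [0.6372 0.0068 0.085 ]
top red (array([293.5, 204.7]), 418, [283, 193, 22, 24]) [ 0.581  -0.0999  0.085 ]
```

carry_out(
  deltas=[
    {"hand": 20, "dp": [-0.018, 0.003, 0], "spin": 0},
    {"hand": 20, "dp": [-0.036, 0.007, 0], "spin": 0},
    {"hand": 20, "dp": [-0.07, 0.017, 0], "spin": 0},
    {"hand": 20, "dp": [-0.104, 0.031, 0], "spin": 0},
    {"hand": 20, "dp": [-0.136, 0.049, 0], "spin": 0},
    {"hand": 20, "dp": [-0.165, 0.069, 0], "spin": 0},
    {"hand": 20, "dp": [-0.193, 0.093, 0], "spin": 0},
    {"hand": 20, "dp": [-0.217, 0.12, 0], "spin": 0},
    {"hand": 20, "dp": [-0.239, 0.149, 0], "spin": 0},
    {"hand": 20, "dp": [-0.257, 0.18, 0], "spin": 0},
    {"hand": 20, "dp": [-0.272, 0.213, 0], "spin": 0},
    {"hand": 20, "dp": [-0.284, 0.248, 0], "spin": 0},
    {"hand": 20, "dp": [-0.291, 0.283, 0], "spin": 0},
    {"hand": 20, "dp": [-0.295, 0.319, 0], "spin": 0},
    {"hand": 20, "dp": [-0.295, 0.355, 0], "spin": 0},
    {"hand": 20, "dp": [-0.291, 0.391, 0], "spin": 0},
    {"hand": 20, "dp": [-0.284, 0.427, 0], "spin": 0},
    {"hand": 20, "dp": [-0.272, 0.461, 0], "spin": 0},
    {"hand": 20, "dp": [-0.265, 0.48, 0], "spin": 0},
    {"hand": 20, "dp": [-0.257, 0.494, 0], "spin": 0},
  ],
)

```text
time: 21.65
ee_pos: [0.4924, -0.0712, 0.1255]
eef_rot: [0.996, 0.087, -0.0, 0.0]
ft_force: [-0.8, 1.4, -0.0]
width: 0.0258
grip_force: 12.0
```

carry_out(
  deltas=[
    {"hand": 20, "dp": [0.009, 0.016, 0], "spin": 0},
    {"hand": 20, "dp": [0.018, 0.031, 0], "spin": 0},
    {"hand": 20, "dp": [0.04, 0.06, 0], "spin": 0},
    {"hand": 20, "dp": [0.065, 0.087, 0], "spin": 0},
    {"hand": 20, "dp": [0.092, 0.111, 0], "spin": 0},
    {"hand": 20, "dp": [0.122, 0.132, 0], "spin": 0},
    {"hand": 20, "dp": [0.153, 0.149, 0], "spin": 0},
    {"hand": 20, "dp": [0.187, 0.163, 0], "spin": 0},
    {"hand": 20, "dp": [0.222, 0.173, 0], "spin": 0},
    {"hand": 20, "dp": [0.257, 0.18, 0], "spin": 0},
    {"hand": 20, "dp": [0.293, 0.183, 0], "spin": 0},
    {"hand": 20, "dp": [0.33, 0.182, 0], "spin": 0},
    {"hand": 20, "dp": [0.365, 0.177, 0], "spin": 0},
    {"hand": 20, "dp": [0.401, 0.168, 0], "spin": 0},
    {"hand": 20, "dp": [0.435, 0.156, 0], "spin": 0},
    {"hand": 20, "dp": [0.467, 0.14, 0], "spin": 0},
    {"hand": 20, "dp": [0.498, 0.121, 0], "spin": 0},
    {"hand": 20, "dp": [0.526, 0.098, 0], "spin": 0},
    {"hand": 20, "dp": [0.54, 0.085, 0], "spin": 0},
    {"hand": 20, "dp": [0.552, 0.073, 0], "spin": 0},
  ],
)

```text
time: 23.65
ee_pos: [0.6317, -0.0643, 0.1256]
eef_rot: [0.996, 0.087, 0.0, 0.0]
ft_force: [-0.2, -1.3, -0.1]
width: 0.0256
grip_force: 12.0
```

```bash
python3 -c "
from h import *
plan()
lids('top',z=.085)"
```

```text
t 23.6 at [ 0.6317 -0.0643  0.1256] line -80.0 F [-0.2 -1.3 -0.1] w 0.0256 grip 12.0
top red (array([245.8, 242. ]), 419, [235, 231, 23, 23]) [0.485  0.0286 0.085 ]
```

carry_out(
  deltas=[
    {"hand": 20, "dp": [0.009, -0.01, 0], "spin": 0},
    {"hand": 20, "dp": [0.017, -0.02, 0], "spin": 0},
    {"hand": 20, "dp": [0.033, -0.042, 0], "spin": 0},
    {"hand": 20, "dp": [0.047, -0.065, 0], "spin": 0},
    {"hand": 20, "dp": [0.059, -0.089, 0], "spin": 0},
    {"hand": 20, "dp": [0.069, -0.113, 0], "spin": 0},
    {"hand": 20, "dp": [0.077, -0.139, 0], "spin": 0},
    {"hand": 20, "dp": [0.083, -0.165, 0], "spin": 0},
    {"hand": 20, "dp": [0.087, -0.191, 0], "spin": 0},
    {"hand": 20, "dp": [0.089, -0.205, 0], "spin": 0},
    {"hand": 20, "dp": [0.089, -0.218, 0], "spin": 0},
  ],
)

```text
time: 24.8
ee_pos: [0.6437, -0.0066, 0.1256]
eef_rot: [0.996, 0.087, 0.0, 0.0]
ft_force: [1.5, -1.8, -1.9]
width: 0.0257
grip_force: 12.0
```

Run:
```python
from h import *
plan(); c=np.array([.56,-.0187]); p=read_state()["ee_pos"][:2]-c; print(np.degrees(np.arctan2(p[1],p[0])),np.hypot(*p))
def seg(a,bs):
    q=np.radians(a)
    for b in bs: x=np.radians(b); print(b,[round(float(.34*(np.cos(x)-np.cos(q))),3),round(float(-.34*(np.sin(x)-np.sin(q))),3)])
seg(-2,range(0,30,2))
```

```text
t 24.8 at [ 0.6437 -0.0066  0.1256] line -80.0 F [ 1.5 -1.8 -1.9] w 0.0257 grip 12.0
8.190714724998944 0.08458574384463514
0 [0.0, -0.012]
2 [0.0, -0.024]
4 [-0.001, -0.036]
6 [-0.002, -0.047]
8 [-0.003, -0.059]
10 [-0.005, -0.071]
12 [-0.007, -0.083]
14 [-0.01, -0.094]
16 [-0.013, -0.106]
18 [-0.016, -0.117]
20 [-0.02, -0.128]
22 [-0.025, -0.139]
24 [-0.029, -0.15]
26 [-0.034, -0.161]
28 [-0.04, -0.171]
```

carry_out(
  deltas=[
    {"hand": 20, "dp": [0, -0.012, 0], "spin": 0},
    {"hand": 20, "dp": [0, -0.024, 0], "spin": 0},
    {"hand": 20, "dp": [-0.001, -0.036, 0], "spin": 0},
    {"hand": 20, "dp": [-0.002, -0.047, 0], "spin": 0},
    {"hand": 20, "dp": [-0.003, -0.059, 0], "spin": 0},
    {"hand": 20, "dp": [-0.005, -0.071, 0], "spin": 0},
    {"hand": 20, "dp": [-0.007, -0.083, 0], "spin": 0},
    {"hand": 20, "dp": [-0.01, -0.094, 0], "spin": 0},
  ],
)

```text
time: 25.6
ee_pos: [0.6371, 0.0159, 0.1256]
eef_rot: [0.996, 0.087, -0.0, 0.0]
ft_force: [0.8, -1.4, -0.2]
width: 0.0253
grip_force: 12.0
```

carry_out(
  deltas=[
    {"hand": 20, "dp": [-0.003, -0.011, 0], "spin": 0},
    {"hand": 20, "dp": [-0.006, -0.022, 0], "spin": 0},
    {"hand": 20, "dp": [-0.008, -0.028, 0], "spin": 0},
  ],
)

```text
time: 25.9
ee_pos: [0.6338, 0.0225, 0.1256]
eef_rot: [0.996, 0.087, -0.0, 0.0]
ft_force: [-0.6, -1.9, -1.2]
width: 0.0254
grip_force: 12.0
```

carry_out(
  deltas=[
    {"hand": 20, "dp": [-0.004, -0.011, 0], "spin": 0},
    {"hand": 20, "dp": [-0.008, -0.022, 0], "spin": 0},
    {"hand": 20, "dp": [-0.008, -0.022, 0], "spin": 0},
  ],
)

```text
time: 26.2
ee_pos: [0.6306, 0.0278, 0.1255]
eef_rot: [0.996, 0.088, -0.0, -0.0]
ft_force: [-1.9, 0.4, 0.6]
width: 0.0256
grip_force: 12.0
```

carry_out(
  deltas=[
    {"hand": 20, "dp": [-0.005, -0.011, 0], "spin": 0},
    {"hand": 20, "dp": [-0.01, -0.022, 0], "spin": 0},
    {"hand": 20, "dp": [-0.01, -0.022, 0], "spin": 0},
  ],
)

```text
time: 26.5
ee_pos: [0.6293, 0.0287, 0.1256]
eef_rot: [0.996, 0.086, 0.002, 0.002]
ft_force: [6.8, -9.2, -4.3]
width: 0.0259
grip_force: 12.0
```

The stop is reached: the last 5 mm of commanded travel produced only 1.5 mm of motion and an 11 N tangential reaction.

carry_out(
  deltas=[
    {"hand": 80, "dp": [0, 0, 0], "spin": 0},
    {"hand": 80, "dp": [0, 0, 0], "spin": 0},
    {"hand": 80, "dp": [0, 0, 0], "spin": 0},
    {"hand": 80, "dp": [0, 0, 0], "spin": 0},
    {"hand": 80, "dp": [0, 0, -0.1], "spin": 0},
    {"hand": 80, "dp": [0, 0, -0.22], "spin": 0},
    {"hand": 80, "dp": [0, 0, -0.34], "spin": 0},
    {"hand": 80, "dp": [0, 0, -0.4], "spin": 0},
    {"hand": 0, "dp": [0, -0.08, -0.4], "spin": 0},
    {"hand": 0, "dp": [0, -0.2, -0.4], "spin": 0},
    {"hand": 0, "dp": [0.03, -0.36, -0.4], "spin": 0},
    {"hand": 0, "dp": [0.08, -0.54, -0.4], "spin": 0},
    {"hand": 0, "dp": [0.1, -0.64, -0.4], "spin": 0},
    {"hand": 0, "dp": [0.1, -0.66, -0.4], "spin": 0},
    {"hand": 0, "dp": [0.1, -0.66, -0.4], "spin": 0},
    {"hand": 0, "dp": [0.1, -0.66, -0.4], "spin": 0},
  ],
  force=20,
)

```text
time: 28.1
ee_pos: [0.6239, 0.1974, 0.2251]
eef_rot: [0.996, 0.087, -0.0, 0.001]
ft_force: [0.3, -0.0, 0.1]
width: 0.0243
grip_force: 0.0
```

```bash
python3 -c "
from h import *
im=lids('wrist',cols=('yellow','red'),z=.063);cv2.imwrite('pics/w6.png',im[:,:,::-1])
im=lids('top',z=.085,cols=('red','teal','blue'));cv2.imwrite('pics/top3.png',im[:,:,::-1])
plan((.629,.252,.11),(.629,.252,.0735))"
```

```text
wrist yellow (array([234.5, 184.4]), 848, [218, 168, 34, 33]) [0.6287 0.251  0.063 ]
wrist red (array([511.8, 248.7]), 1409, [486, 229, 51, 45]) [ 0.6075 -0.1087  0.063 ]
wrist red (array([457.1, 332. ]), 1381, [435, 313, 46, 40]) [ 0.4722 -0.0843  0.063 ]
top red (array([288.7, 196.6]), 413, [278, 185, 22, 24]) [ 0.603  -0.0878  0.085 ]
top red (array([281.1, 241.1]), 426, [270, 230, 23, 23]) [ 0.4852 -0.0645  0.085 ]
top teal (array([391. , 208.9]), 448, [379, 197, 25, 24]) [ 0.5635 -0.3588  0.085 ]
top teal (array([377.5, 246.8]), 462, [366, 235, 24, 24]) [ 0.464  -0.3178  0.085 ]
top blue (array([330.8, 260. ]), 456, [319, 248, 24, 25]) [ 0.4326 -0.1935  0.085 ]
t 28.2 at [0.6241 0.1971 0.2254] line -80.1 F [0.2 1.1 0.1] w 0.0155 grip 0.0
(0.629, 0.252, 0.11) -> [0.057, -0.214, 0.462] spin 0
(0.629, 0.252, 0.0735) -> [0.057, -0.214, 0.608] spin 0
```

View pics/top3.png

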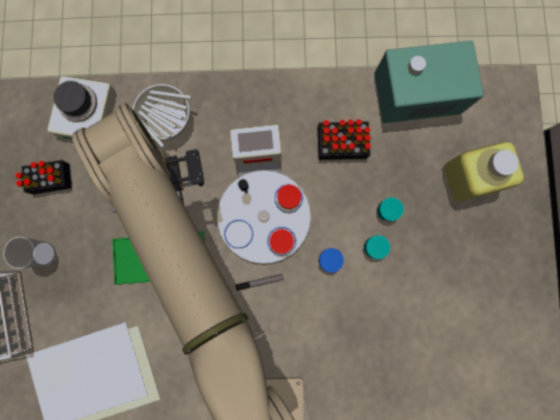

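Both pots sit in wells at (288,197) and (281,241), the knob is at (244,185), and the turquoise and blue pots haven't moved. Next is the yellow button.

carry_out(
  deltas=[
    {"hand": 0, "dp": [0.03, -0.1, 0], "spin": 0},
    {"hand": 0, "dp": [0.055, -0.19, 0.06], "spin": 0},
    {"hand": 0, "dp": [0.057, -0.212, 0.2], "spin": 0},
    {"hand": 0, "dp": [0.057, -0.212, 0.34], "spin": 0},
    {"hand": 0, "dp": [0.057, -0.212, 0.46], "spin": 0},
    {"hand": 0, "dp": [0.057, -0.212, 0.55], "spin": 0},
    {"hand": 0, "dp": [0.057, -0.212, 0.59], "spin": 0},
    {"hand": 0, "dp": [0.057, -0.212, 0.61], "spin": 0},
    {"hand": 0, "dp": [0.057, -0.212, 0.63], "spin": 0},
    {"hand": 0, "dp": [0.057, -0.212, 0.645], "spin": 0},
    {"hand": 0, "dp": [0.057, -0.212, 0.655], "spin": 0},
    {"hand": 0, "dp": [0.057, -0.212, 0.66], "spin": 0},
    {"hand": 0, "dp": [0.057, -0.212, 0.664], "spin": 0},
    {"hand": 0, "dp": [0.057, -0.212, 0.664], "spin": 0},
  ],
)

```text
time: 29.6
ee_pos: [0.6293, 0.2536, 0.0614]
eef_rot: [0.996, 0.087, 0.001, 0.0]
ft_force: [-1.7, -3.2, 11.7]
width: 0.0001
grip_force: 5.5
```

carry_out(
  deltas=[
    {"hand": 0, "dp": [0, 0, 0.005], "spin": 0},
    {"hand": 0, "dp": [0, 0, 0.005], "spin": 0},
  ],
)

```text
time: 29.8
ee_pos: [0.6293, 0.2536, 0.0612]
eef_rot: [0.996, 0.087, 0.001, 0.0]
ft_force: [-5.5, -5.4, 19.3]
width: 0.0005
grip_force: 9.5
```

carry_out(
  deltas=[
    {"hand": 0, "dp": [0, 0, -0.013], "spin": 0},
    {"hand": 0, "dp": [0, 0, -0.019], "spin": 0},
    {"hand": 0, "dp": [0, 0, -0.019], "spin": 0},
  ],
)

```text
time: 30.1
ee_pos: [0.6291, 0.2538, 0.0637]
eef_rot: [0.996, 0.087, 0.001, -0.0]
ft_force: [2.3, -0.3, 3.6]
width: 0.0002
grip_force: 1.5
```

carry_out(
  deltas=[
    {"hand": 0, "dp": [0, 0, -0.06], "spin": 0},
    {"hand": 0, "dp": [0, 0, -0.2], "spin": 0},
    {"hand": 0, "dp": [0, 0, -0.36], "spin": 0},
    {"hand": 0, "dp": [0, 0, -0.52], "spin": 0},
    {"hand": 87, "dp": [-0.03, 0.1, -0.62], "spin": 0},
    {"hand": 87, "dp": [-0.06, 0.24, -0.65], "spin": -0.03},
    {"hand": 87, "dp": [-0.1, 0.4, -0.65], "spin": -0.06},
    {"hand": 87, "dp": [-0.14, 0.57, -0.65], "spin": -0.09},
    {"hand": 87, "dp": [-0.18, 0.74, -0.65], "spin": -0.122},
    {"hand": 87, "dp": [-0.22, 0.88, -0.65], "spin": -0.122},
    {"hand": 87, "dp": [-0.24, 0.97, -0.65], "spin": -0.122},
    {"hand": 87, "dp": [-0.24, 0.99, -0.65], "spin": -0.122},
    {"hand": 87, "dp": [-0.24, 0.99, -0.65], "spin": -0.122},
  ],
)

```text
time: 31.4
ee_pos: [0.6123, -0.0004, 0.2258]
eef_rot: [0.961, 0.275, -0.0, -0.0]
ft_force: [0.1, 0.3, -0.9]
width: 0.0647
grip_force: 0.0
```

```bash
python3 -c "
from h import *
im=lids('wrist',cols=('red',),z=.085);cv2.imwrite('pics/w7.png',im[:,:,::-1])
im=lids('top',z=.085,cols=('red',))
plan((.6065,-.089,.17),(.6065,-.089,.0585),line=-58)"
```

```text
wrist red (array([336.2, 127.5]), 207, [302, 108, 69, 40]) [ 0.7082 -0.0079  0.085 ]
wrist red (array([534.8, 150.6]), 167, [528, 143, 14, 16]) [ 0.8079 -0.2051  0.085 ]
wrist red (array([521.4, 168.3]), 178, [514, 161, 15, 16]) [ 0.7852 -0.2058  0.085 ]
wrist red (array([534.4, 179.2]), 170, [528, 172, 14, 16]) [ 0.7852 -0.2284  0.085 ]
wrist red (array([507.4, 185.5]), 171, [501, 178, 14, 16]) [ 0.7621 -0.2056  0.085 ]
wrist red (array([520.7, 196. ]), 167, [514, 189, 14, 15]) [ 0.7622 -0.2284  0.085 ]
wrist red (array([533.5, 206.5]), 155, [527, 200, 14, 14]) [ 0.7621 -0.2516  0.085 ]
wrist red (array([506.9, 212.6]), 154, [500, 206, 15, 14]) [ 0.7389 -0.2285  0.085 ]
wrist red (array([519.9, 222.4]), 154, [513, 216, 14, 14]) [ 0.7391 -0.2515  0.085 ]
wrist red (array([344.6, 239.6]), 1699, [317, 218, 55, 49]) [ 0.6126 -0.087   0.085 ]
wrist red (array([272.6, 322.1]), 564, [249, 316, 48, 16]) [ 0.4725 -0.0766  0.085 ]
top red (array([290.6, 196.1]), 329, [282, 185, 18, 24]) [ 0.6043 -0.0929  0.085 ]
t 31.5 at [0.6123 0.0018 0.2257] line -57.9 F [-0.2  1.3 -0.3] w 0.0725 grip 0.0
(0.6065, -0.089, 0.17) -> [-0.213, 0.295, 0.223] spin 0.001
(0.6065, -0.089, 0.0585) -> [-0.213, 0.296, 0.669] spin 0.001
```

View pics/w7.png

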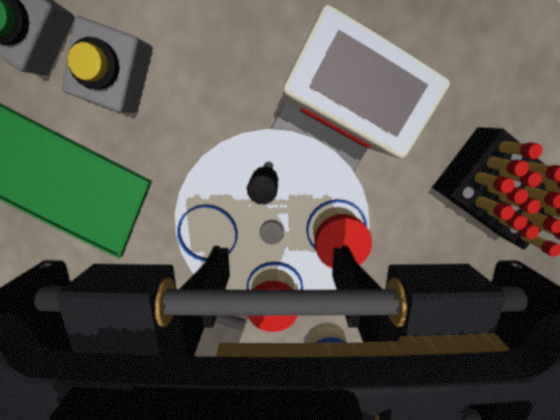

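The pots are still in their wells at (344,240) and (272,310), and the knob at (262,185) clears the chosen grasp line.

carry_out(
  deltas=[
    {"hand": 87, "dp": [-0.08, 0.1, 0], "spin": 0},
    {"hand": 87, "dp": [-0.16, 0.22, 0.03], "spin": 0},
    {"hand": 87, "dp": [-0.21, 0.29, 0.1], "spin": 0},
    {"hand": 87, "dp": [-0.213, 0.296, 0.22], "spin": 0},
    {"hand": 87, "dp": [-0.213, 0.296, 0.36], "spin": 0},
    {"hand": 87, "dp": [-0.213, 0.296, 0.48], "spin": 0},
    {"hand": 87, "dp": [-0.213, 0.296, 0.58], "spin": 0},
    {"hand": 87, "dp": [-0.213, 0.296, 0.64], "spin": 0},
    {"hand": 87, "dp": [-0.213, 0.296, 0.665], "spin": 0},
    {"hand": 87, "dp": [-0.213, 0.296, 0.665], "spin": 0},
    {"hand": 60, "dp": [-0.213, 0.296, 0.665], "spin": 0},
    {"hand": 60, "dp": [-0.213, 0.296, 0.665], "spin": 0},
    {"hand": 60, "dp": [-0.213, 0.296, 0.665], "spin": 0},
    {"hand": 60, "dp": [-0.213, 0.296, 0.665], "spin": 0},
    {"hand": 60, "dp": [-0.213, 0.296, 0.665], "spin": 0},
    {"hand": 60, "dp": [-0.213, 0.296, 0.665], "spin": 0},
  ],
  force=15,
)

```text
time: 33.1
ee_pos: [0.6068, -0.0914, 0.06]
eef_rot: [0.961, 0.275, 0.0, 0.0]
ft_force: [-1.6, 1.5, 5.7]
width: 0.0656
grip_force: 15.0
```

```bash
python3 -c "
from h import *
plan((.6065,-.089,.225),(.54,.12,.225),(.4495,.338,.225),line=-80)"
```

```text
t 33.1 at [ 0.6068 -0.0914  0.06  ] line -58.0 F [-1.6  1.5  5.7] w 0.0656 grip 15.0
(0.6065, -0.089, 0.225) -> [0.005, -0.008, -0.66] spin 0.122
(0.54, 0.12, 0.225) -> [0.222, -0.858, -0.66] spin 0.122
(0.4495, 0.338, 0.225) -> [0.376, -1.79, -0.661] spin 0.122
```

carry_out(
  deltas=[
    {"hand": 60, "dp": [0, 0, -0.08], "spin": 0},
    {"hand": 60, "dp": [0, 0, -0.22], "spin": 0},
    {"hand": 60, "dp": [0, 0, -0.38], "spin": 0},
    {"hand": 60, "dp": [0, 0, -0.54], "spin": 0},
    {"hand": 60, "dp": [0, 0, -0.7], "spin": 0},
    {"hand": 60, "dp": [0, -0.04, -0.78], "spin": 0},
    {"hand": 60, "dp": [0.03, -0.15, -0.8], "spin": 0.02},
    {"hand": 60, "dp": [0.08, -0.3, -0.8], "spin": 0.05},
    {"hand": 60, "dp": [0.12, -0.46, -0.8], "spin": 0.08},
    {"hand": 60, "dp": [0.16, -0.62, -0.8], "spin": 0.11},
    {"hand": 60, "dp": [0.2, -0.76, -0.8], "spin": 0.122},
    {"hand": 60, "dp": [0.22, -0.88, -0.8], "spin": 0.122},
    {"hand": 60, "dp": [0.23, -0.92, -0.8], "spin": 0.122},
    {"hand": 60, "dp": [0.23, -0.92, -0.8], "spin": 0.122},
  ],
)

```text
time: 34.5
ee_pos: [0.5328, 0.1355, 0.2592]
eef_rot: [0.996, 0.089, -0.0, 0.0]
ft_force: [1.1, -1.3, -1.2]
width: 0.0658
grip_force: 15.0
```

Run:
```python
from h import *
plan((.4495,.338,.12),(.4495,.338,.0335),line=-80)
C=cam("wrist");im=camera("wrist");cv2.imwrite("pics/w8.png",im[:,:,::-1])
m=cv2.inRange(cv2.cvtColor(im,cv2.COLOR_RGB2HSV),*map(np.array,HSV["green"]))
c=max(cv2.findContours(m,0,1)[0],key=cv2.contourArea)
q=cv2.approxPolyDP(c,12,True)[:,0]
for p in q: print(p,onz(C,p,.012))
```

```text
t 34.5 at [0.5328 0.1355 0.2592] line -79.8 F [ 1.1 -1.3 -1.2] w 0.0658 grip 15.0
(0.4495, 0.338, 0.12) -> [-0.185, -0.856, 0.557] spin 0.001
(0.4495, 0.338, 0.0335) -> [-0.185, -0.856, 0.903] spin 0.001
[ 92 166] [0.5078 0.4091 0.012 ]
[103 246] [0.3817 0.3937 0.012 ]
[206 258] [0.3915 0.2288 0.012 ]
[265 202] [0.4984 0.1519 0.012 ]
[266 185] [0.5238 0.1546 0.012 ]
```

View pics/w8.png

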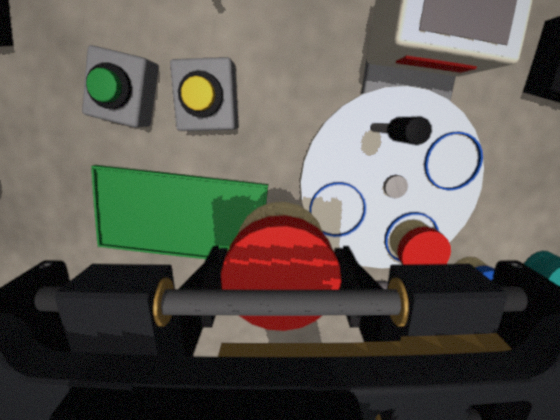

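Pot A is held level, and pot B stays in its well at (425,248). The tray corners agree with the top view within 5 mm.

carry_out(
  deltas=[
    {"hand": 60, "dp": [-0.02, -0.1, 0], "spin": 0},
    {"hand": 60, "dp": [-0.05, -0.24, 0], "spin": 0},
    {"hand": 60, "dp": [-0.09, -0.4, 0.05], "spin": 0},
    {"hand": 60, "dp": [-0.13, -0.56, 0.12], "spin": 0},
    {"hand": 60, "dp": [-0.16, -0.71, 0.22], "spin": 0},
    {"hand": 60, "dp": [-0.19, -0.81, 0.34], "spin": 0},
    {"hand": 60, "dp": [-0.191, -0.845, 0.46], "spin": 0},
    {"hand": 60, "dp": [-0.191, -0.845, 0.58], "spin": 0},
    {"hand": 60, "dp": [-0.191, -0.845, 0.69], "spin": 0},
    {"hand": 60, "dp": [-0.191, -0.845, 0.78], "spin": 0},
    {"hand": 60, "dp": [-0.191, -0.845, 0.84], "spin": 0},
    {"hand": 60, "dp": [-0.191, -0.845, 0.875], "spin": 0},
    {"hand": 60, "dp": [-0.191, -0.845, 0.89], "spin": 0},
    {"hand": 60, "dp": [-0.191, -0.845, 0.898], "spin": 0},
    {"hand": 60, "dp": [-0.191, -0.845, 0.902], "spin": 0},
    {"hand": 60, "dp": [-0.191, -0.845, 0.902], "spin": 0},
  ],
)

```text
time: 36.15
ee_pos: [0.45, 0.3341, 0.0344]
eef_rot: [0.996, 0.087, 0.001, -0.0]
ft_force: [-0.8, -0.2, -1.2]
width: 0.0656
grip_force: 15.0
```

carry_out(
  deltas=[
    {"hand": 60, "dp": [0, 0, 0.004], "spin": 0},
    {"hand": 60, "dp": [0, 0, 0.006], "spin": 0},
    {"hand": 60, "dp": [0, 0, 0.006], "spin": 0},
  ],
)

```text
time: 36.45
ee_pos: [0.4501, 0.3342, 0.0339]
eef_rot: [0.996, 0.087, 0.001, 0.0]
ft_force: [-3.9, -4.9, 12.3]
width: 0.0655
grip_force: 15.0
```

carry_out(
  deltas=[
    {"hand": 87, "dp": [0, 0, -0.004], "spin": 0},
    {"hand": 87, "dp": [0, 0, -0.004], "spin": 0},
    {"hand": 87, "dp": [0, 0, -0.004], "spin": 0},
    {"hand": 87, "dp": [0, 0, -0.004], "spin": 0},
    {"hand": 87, "dp": [0, 0, -0.1], "spin": 0},
    {"hand": 87, "dp": [0, 0, -0.25], "spin": 0},
    {"hand": 87, "dp": [0, 0.02, -0.42], "spin": 0},
    {"hand": 87, "dp": [0, 0.1, -0.58], "spin": 0},
    {"hand": 87, "dp": [-0.02, 0.24, -0.68], "spin": 0},
    {"hand": 87, "dp": [-0.03, 0.4, -0.7], "spin": 0},
    {"hand": 87, "dp": [-0.05, 0.57, -0.7], "spin": 0},
    {"hand": 87, "dp": [-0.06, 0.74, -0.7], "spin": 0},
    {"hand": 87, "dp": [-0.08, 0.9, -0.7], "spin": 0},
    {"hand": 87, "dp": [-0.08, 0.98, -0.7], "spin": 0},
    {"hand": 87, "dp": [-0.08, 1, -0.7], "spin": 0},
    {"hand": 87, "dp": [-0.08, 1, -0.7], "spin": 0},
  ],
)

```text
time: 38.05
ee_pos: [0.4735, 0.0842, 0.2073]
eef_rot: [0.996, 0.087, 0.0, -0.0]
ft_force: [0.5, 0.8, 0.2]
width: 0.0869
grip_force: 0.0
```

```bash
python3 -c "
from h import *
im=lids('wrist',cols=('red',),z=.085);cv2.imwrite('pics/w9.png',im[:,:,::-1])
im=lids('top',z=.085,cols=('red',));cv2.imwrite('pics/top4.png',im[:,:,::-1])
plan((.4885,-.0645,.17),(.4885,-.0645,.0595),line=-80)"
```

```text
wrist red (array([ 60.5, 181.2]), 2315, [34, 153, 54, 56]) [0.4608 0.3135 0.085 ]
wrist red (array([422.4, 216.7]), 2699, [393, 188, 60, 58]) [ 0.4881 -0.0658  0.085 ]
top red (array([281.2, 241.1]), 426, [270, 230, 23, 23]) [ 0.4852 -0.0648  0.085 ]
top red (array([134. , 258.2]), 439, [123, 247, 23, 24]) [0.4489 0.3253 0.085 ]
t 38.1 at [0.4732 0.0858 0.2073] line -79.9 F [ 0.7  0.7 -0. ] w 0.0871 grip 0.0
(0.4885, -0.0645, 0.17) -> [-0.046, 0.603, 0.149] spin 0.001
(0.4885, -0.0645, 0.0595) -> [-0.046, 0.603, 0.591] spin 0.001
```

View pics/w9.png

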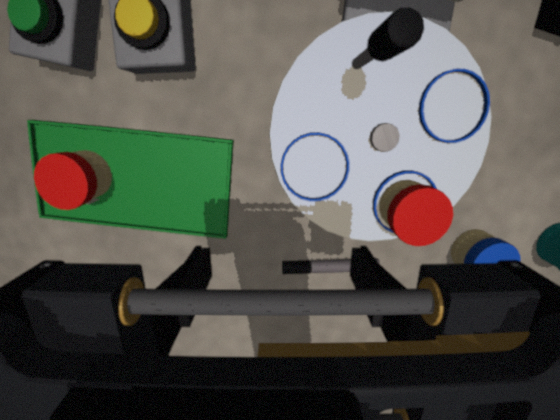

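Pot A stands upright in the tray at (66,180), and pot B is in its well at (421,215), which gives (0.488,-0.065).

carry_out(
  deltas=[
    {"hand": 87, "dp": [-0.01, 0.1, 0], "spin": 0},
    {"hand": 87, "dp": [-0.02, 0.24, 0], "spin": 0},
    {"hand": 87, "dp": [-0.03, 0.4, 0.02], "spin": 0},
    {"hand": 87, "dp": [-0.04, 0.54, 0.06], "spin": 0},
    {"hand": 87, "dp": [-0.047, 0.603, 0.14], "spin": 0},
    {"hand": 87, "dp": [-0.047, 0.603, 0.26], "spin": 0},
    {"hand": 87, "dp": [-0.047, 0.603, 0.38], "spin": 0},
    {"hand": 87, "dp": [-0.047, 0.603, 0.49], "spin": 0},
    {"hand": 87, "dp": [-0.047, 0.603, 0.56], "spin": 0},
    {"hand": 87, "dp": [-0.047, 0.603, 0.587], "spin": 0},
    {"hand": 87, "dp": [-0.047, 0.603, 0.587], "spin": 0},
    {"hand": 60, "dp": [-0.047, 0.603, 0.587], "spin": 0},
    {"hand": 60, "dp": [-0.047, 0.603, 0.587], "spin": 0},
    {"hand": 60, "dp": [-0.047, 0.603, 0.587], "spin": 0},
    {"hand": 60, "dp": [-0.047, 0.603, 0.587], "spin": 0},
    {"hand": 60, "dp": [-0.047, 0.603, 0.587], "spin": 0},
    {"hand": 60, "dp": [-0.047, 0.603, 0.587], "spin": 0},
  ],
  force=15,
)

```text
time: 39.85
ee_pos: [0.4885, -0.0664, 0.0612]
eef_rot: [0.996, 0.087, 0.001, 0.0]
ft_force: [-1.7, 0.3, 5.8]
width: 0.0656
grip_force: 15.0
```

```bash
python3 -c "
from h import *
plan((.4885,-.0645,.15),(.4565,.217,.15),(.4565,.217,.034),line=-80)"
```

```text
t 39.9 at [ 0.4885 -0.0664  0.0612] line -80.0 F [-1.7  0.3  5.8] w 0.0656 grip 15.0
(0.4885, -0.0645, 0.15) -> [0.002, -0.007, -0.355] spin 0.0
(0.4565, 0.217, 0.15) -> [0.071, -1.138, -0.356] spin 0.0
(0.4565, 0.217, 0.034) -> [0.071, -1.139, 0.108] spin 0.0
```

carry_out(
  deltas=[
    {"hand": 60, "dp": [0, 0, -0.08], "spin": 0},
    {"hand": 60, "dp": [0, 0, -0.2], "spin": 0},
    {"hand": 60, "dp": [0, -0.03, -0.34], "spin": 0},
    {"hand": 60, "dp": [0.01, -0.12, -0.38], "spin": 0},
    {"hand": 60, "dp": [0.02, -0.26, -0.38], "spin": 0},
    {"hand": 60, "dp": [0.03, -0.42, -0.38], "spin": 0},
    {"hand": 60, "dp": [0.04, -0.58, -0.38], "spin": 0},
    {"hand": 60, "dp": [0.05, -0.74, -0.38], "spin": 0},
    {"hand": 60, "dp": [0.06, -0.88, -0.38], "spin": 0},
    {"hand": 60, "dp": [0.07, -0.97, -0.38], "spin": 0},
    {"hand": 60, "dp": [0.07, -1, -0.38], "spin": 0},
    {"hand": 60, "dp": [0.07, -1, -0.38], "spin": 0},
  ],
)

```text
time: 41.05
ee_pos: [0.4613, 0.1834, 0.1552]
eef_rot: [0.996, 0.088, -0.0, 0.0]
ft_force: [-0.2, -0.1, -2.2]
width: 0.0657
grip_force: 15.0
```

```bash
python3 -c "
from h import *
plan((.4565,.215,.1),(.4565,.215,.035),line=-80)
lids('top',z=.059,cols=('red','blue','teal'))"
```

```text
t 41.0 at [0.4613 0.1834 0.1552] line -79.9 F [-0.2 -0.1 -2.2] w 0.0657 grip 15.0
(0.4565, 0.215, 0.1) -> [0.003, -0.128, 0.221] spin 0.001
(0.4565, 0.215, 0.035) -> [0.003, -0.128, 0.481] spin 0.001
top blue (array([330.8, 259.9]), 457, [319, 248, 24, 25]) [ 0.4328 -0.1967  0.059 ]
top teal (array([391. , 208.9]), 448, [379, 197, 25, 24]) [ 0.5663 -0.3656  0.059 ]
top teal (array([377.5, 246.9]), 461, [366, 235, 24, 24]) [ 0.4644 -0.3237  0.059 ]
```

```bash
python3 -c "
from h import *
lids('wrist',z=.059,cols=('red',))
lids('scene',z=.059,cols=('red',))"
```

```text
wrist red (array([120.3, 196.6]), 3448, [87, 163, 67, 67]) [0.4524 0.333  0.059 ]
wrist red (array([280.5, 262.4]), 5616, [223, 228, 117, 62]) [0.4117 0.1727 0.059 ]
wrist red (array([280.7, 322.1]), 909, [240, 316, 82, 16]) [0.3406 0.1599 0.059 ]
scene red (array([376.2, 174.8]), 181, [367, 169, 19, 13]) [0.4546 0.3318 0.059 ]
```

carry_out(
  deltas=[
    {"hand": 60, "dp": [0.002, -0.06, 0.02], "spin": 0},
    {"hand": 60, "dp": [0.003, -0.12, 0.08], "spin": 0},
    {"hand": 60, "dp": [0.003, -0.128, 0.16], "spin": 0},
    {"hand": 60, "dp": [0.003, -0.128, 0.24], "spin": 0},
  ],
)

```text
time: 41.6
ee_pos: [0.4574, 0.2137, 0.095]
eef_rot: [0.996, 0.087, 0.0, 0.0]
ft_force: [0.3, -1.0, -1.8]
width: 0.0654
grip_force: 15.0
```

Pot A is unmoved at (0.452,0.333), so I lower pot B 120 mm away from it.

carry_out(
  deltas=[
    {"hand": 60, "dp": [0, 0, 0.08], "spin": 0},
    {"hand": 60, "dp": [0, 0, 0.15], "spin": 0},
    {"hand": 60, "dp": [0, 0, 0.2], "spin": 0},
    {"hand": 60, "dp": [0, 0, 0.225], "spin": 0},
    {"hand": 60, "dp": [0, 0, 0.238], "spin": 0},
    {"hand": 60, "dp": [0, 0, 0.243], "spin": 0},
    {"hand": 60, "dp": [0, 0, 0.243], "spin": 0},
  ],
)

```text
time: 42.3
ee_pos: [0.4575, 0.2146, 0.0354]
eef_rot: [0.996, 0.087, 0.001, -0.0]
ft_force: [-0.2, 0.3, -1.5]
width: 0.0656
grip_force: 15.0
```

Still hanging (Fz = -1.5 N), so I lower about 1.2 mm more, release and retreat.

carry_out(
  deltas=[
    {"hand": 60, "dp": [0, 0, 0.003], "spin": 0},
    {"hand": 60, "dp": [0, 0, 0.005], "spin": 0},
    {"hand": 60, "dp": [0, 0, 0.005], "spin": 0},
  ],
)

```text
time: 42.6
ee_pos: [0.4576, 0.2147, 0.0351]
eef_rot: [0.996, 0.087, 0.001, 0.0]
ft_force: [-5.1, -3.1, 14.7]
width: 0.0657
grip_force: 15.0
```

carry_out(
  deltas=[
    {"hand": 87, "dp": [0, 0, -0.002], "spin": 0},
    {"hand": 87, "dp": [0, 0, -0.002], "spin": 0},
    {"hand": 87, "dp": [0, 0, -0.002], "spin": 0},
    {"hand": 87, "dp": [0, 0, -0.002], "spin": 0},
    {"hand": 87, "dp": [0, 0, -0.08], "spin": 0},
    {"hand": 87, "dp": [0, 0, -0.2], "spin": 0},
    {"hand": 87, "dp": [0, 0, -0.36], "spin": 0},
    {"hand": 87, "dp": [0, 0, -0.52], "spin": 0},
    {"hand": 87, "dp": [0, 0.1, -0.68], "spin": 0},
    {"hand": 87, "dp": [0, 0.24, -0.76], "spin": 0},
    {"hand": 87, "dp": [0, 0.4, -0.8], "spin": 0},
    {"hand": 87, "dp": [0, 0.58, -0.8], "spin": 0},
    {"hand": 87, "dp": [0, 0.76, -0.8], "spin": 0},
    {"hand": 87, "dp": [0, 0.9, -0.8], "spin": 0},
    {"hand": 87, "dp": [0, 1, -0.8], "spin": 0},
    {"hand": 87, "dp": [0, 1, -0.8], "spin": 0},
    {"hand": 87, "dp": [0, 1, -0.8], "spin": 0},
  ],
)

```text
time: 44.3
ee_pos: [0.5004, -0.0316, 0.2334]
eef_rot: [0.996, 0.087, -0.0, -0.0]
ft_force: [-0.4, 0.8, 0.4]
width: 0.0866
grip_force: 0.0
```

```bash
python3 -c "
from h import *
im=lids('top',z=.059,cols=('red','blue','teal'));cv2.imwrite('pics/top5.png',im[:,:,::-1])
plan()"
```

```text
top red (array([177.9, 255.3]), 444, [166, 244, 24, 24]) [0.4545 0.2141 0.059 ]
top red (array([134. , 258.2]), 440, [123, 247, 23, 24]) [0.4492 0.3335 0.059 ]
top blue (array([330.8, 259.9]), 457, [319, 248, 24, 25]) [ 0.4328 -0.1967  0.059 ]
top teal (array([391. , 208.8]), 451, [379, 197, 25, 24]) [ 0.5666 -0.3656  0.059 ]
top teal (array([377.5, 246.9]), 460, [366, 235, 24, 24]) [ 0.4644 -0.3237  0.059 ]
t 44.4 at [ 0.5004 -0.0307  0.2335] line -79.9 F [0.3 0.8 0.8] w 0.087 grip 0.0
```

View pics/top5.png

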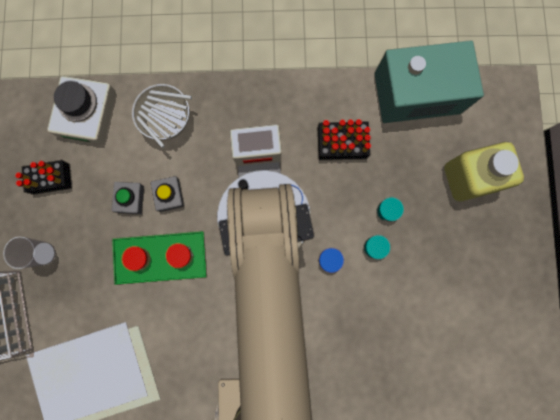

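Both red pots stand in the tray at (134,258) and (178,255). The blue and turquoise pots are unmoved, and no third red pot appears in the area the arm had hidden earlier.

```bash
python3 -c "
from bench import *
print(close_job())"
```

```text
the job is handed in; nothing more can be done
None
```

Job handed in at about 44 s: the two red-lidded pots present were set in wells, green was pressed, the carousel was turned to its stop, yellow was pressed, and both pots now stand in the green tray; the final pictures show the blue and turquoise pots unmoved (the verdict was not reported back).

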